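# Charge the grinding cups from the ball dispenser

### The arm

A 6-joint arm with a two-finger parallel gripper is mounted at the origin on the work surface. World frame = base frame: x ahead of the robot, y to its left, z up, the work surface at z = 0. Lengths are in m, angles in degrees, forces in N, time in s.
With the tool pointing down it reaches from about 0.25 to 0.725 m from the base axis. Payload 9.7 kg.
Tool frame: the origin (TCP) lies on the centre line of the jaws, within the pads' length; the fingertips stand 22 mm ahead of it and the grasp point (between the pads) lies 3 mm ahead of it; z points along the fingers, y is the direction in which the jaws open and shut (so a half turn about z gives the same grasp; the last joint's range is limited). The gripper opens to 85 mm and grips with 20 to 120 N. Pads are 22 mm wide; open, the fingers measure 114 mm over their backs; the gripper's body (76 mm by 85 mm) begins 54 mm behind the grasp point. The pads swing forward as they close: fully open they stand 13 mm farther back than shut.
Start: joints at [0, 4.979, 10.078, 95.1, 0, 90], TCP at [0.55, -0, 0.253] pointing down, gripper open.
Joint ranges: [-179.16, 179.16], [-48.56, 103.87], [-65.8, 70.77], [-126.05, 130.52], [-82.76, 87.17], [-180, 180]. Speed limits (degrees/s): [127.2, 127.2, 147.25, 180, 180, 180].

### API

Orientations are given as [roll, pitch, yaw] about the fixed x, y, z axes, in that order (R = Rz(yaw) Ry(pitch) Rx(roll)).
In Python, from workcell import get_obs, camera, camera_params, job_done gives the robot as it stands.
- The arm moves only by the tool servo_tool, never from a script. Its argument "steps" is a list of rows, each an object of numbers: "x", "y", "z": the shift along the world's x, y, z in mm; "yaw": the turn about the world's z in degrees. A call has 1 to 12 rows; each row is the pose to reach, as a shift and turn from the pose measured when the call began; what a row does not reach only later rows make up. A row lasts 1/8 s, in which the tool goes at most 62.5 mm and 10.7 degrees, less where a joint would pass 70% of its speed; a pose out of reach is approached as far as the arm can. A call with a gripper value outside its range is refused whole. "grip" is the finger opening in mm, from 0 to 85.4, set as the call begins (left out, the last holds). The fingers move at their own pace and stop on an object; "grip_force" is the grip in N (left out, the last holds). Time passes only in rows, so rows that repeat a pose let the fingers close. It gives the time, the measured TCP pose, the force and the opening at its end, in the units of the state.
- get_obs(): the state, without advancing time (a new reading comes with each control period).
- camera(name): name is "scene" or "side" or "wrist"; returns (picture, depth): 384x512x3 uint8, red, green, blue; 384x512 float32, m along the optical axis (not along the pixel's ray), 0 where there is no reading.
- camera_params(name): a dict with "intrinsics" (3x3 intrinsics, pixels), "rvec" (rotation vector, rad) and "tvec" (3), from world to camera coordinates, as OpenCV has them; the wrist camera has in their place "hand_eye" (4x4, takes a point from camera to tool coordinates, whose origin is the TCP and whose axes are the flange's). Camera axes: x right, y down, z forward; pixel columns grow to the right and rows downward; lengths in m; the calibration is good to about 2 mm. A picture is of the moment at which its call begins: read the wrist's pose just before it. camera_params takes no time and is no camera call.
- job_done(): hands the job in, once; it reports no verdict.
The state is a dict: "time": time; "q": joint angles; "qd": joint speeds; "joint_efforts": joint torques, N m; "ee_pos": TCP position; "tcp_rot": TCP orientation; "wrist_force": force on the tool from outside, world axes, zero at the start; "torque": the same for the moment, N m; "opening": finger opening in m.
Only numpy, scipy, OpenCV 4.12 (cv2) and the standard library are available. Lean on these libraries where they do the work, as an engineer would, in place of code of your own. Each camera call takes 0.05 s, during which the arm holds its last target.

### The job

Swing the ball dispenser's quarter-turn gate fully open, then load every handled steel cup that stands on the grey mat: stand it on the bench under the spout and click the paddle knob clockwise, one click (an eighth of a turn) per ball, so that each narrow cup gets exactly one ball and each wide cup exactly two. Stand the loaded cups upright on the aluminium tray and, when all are loaded, close the gate fully. If a cup gets knocked aside and a ball misses it, click out another; at most one stray ball may be left lying outside the cups and the dispenser, and the red cap stays where it is.

Things in the scene. Friction and masses are not known exactly. Their poses are not given: they have to be found in the camera images.
- outlet (a point): Middle of the spout's mouth (20 mm square, facing down, 70 mm above the bench), where balls drop; a black disc marks the place for a cup on the bench below. x axis: along the 30 mm wide chute towards the dispenser's body, z up. The chute (top 106 mm up) starts 14 mm in front of this point, the base plate 50 mm behind it, so a cup slides in low from the robot's side, handle along -x
- knob (a joint): Turn of the paddle knob, rad; 0 at the start, grows clockwise seen from above, stops at 5.6 and just below 0. A spring detent seats it every 0.785 rad (one click, an eighth of a turn; about 0.15 N m); let go, it snaps into the nearest seat. Each click lets one ball run down the chute; six balls, so six clicks
- knob_grip (a point): Point on the knob's vertical axis at the height to grip, 168 mm above the bench and 110 mm behind the outlet. The paddle is a black upright plate 50 mm long (along this point's x axis, which turns with it), 12 mm thick (y), its top 20 mm above this point, free below it for 24 mm; under it a clear drum 100 mm across, top 134 mm above the bench
- gate (a joint): Angle of the chute's quarter-turn gate, rad: 0 closed (lever across the chute, blade blocks the balls), 1.571 fully open (lever along the chute, pointing to the spout); it grows anticlockwise seen from above, stays where left (friction about 0.04 N m)
- gate_grip (a point): Middle of the round black upright post at the end of the gate's lever, 14 mm across, 37 mm tall (14 mm above this point, 23 mm below), 157 mm above the bench and 50 mm from the lever's vertical axis
- gate_hinge (a point): Point on the gate lever's vertical axis, at the height of gate_grip
- tray: Low aluminium tray, fixed; 170 mm (x) by 290 mm (y), rim 14 mm high, walls and floor 4 mm thick; origin at the centre of its underside on the bench, z up
- cup_a_in (a point): Narrow cup, 42 mm outside, 36 mm inside, 46 mm tall, plain steel, with one straight level handle. This point: centre of its inner floor, 5 mm above its underside; z along the cup's axis, x axis pointing away from the handle (the handle runs along -x, out to 105 mm from the axis). May be absent (None)
- cup_a_grip (a point): Middle of the handle of cup_a, 80 mm from the cup's axis, 36 mm above its underside; bar 12 mm wide and 10 mm high. Absent if the cup is
- cup_b_in (a point): Narrow cup, 42 mm outside, 36 mm inside, 46 mm tall, plain steel, with one straight level handle. This point: centre of its inner floor, 5 mm above its underside; z along the cup's axis, x axis pointing away from the handle (the handle runs along -x, out to 105 mm from the axis). May be absent (None)
- cup_b_grip (a point): Middle of the handle of cup_b, 80 mm from the cup's axis, 36 mm above its underside; bar 12 mm wide and 10 mm high. Absent if the cup is
- cup_c_in (a point): Wide cup, 60 mm outside, 54 mm inside, 46 mm tall, plain steel, with one straight level handle. This point: centre of its inner floor, 5 mm above its underside; z along the cup's axis, x axis pointing away from the handle (the handle runs along -x, out to 105 mm from the axis). May be absent (None)
- cup_c_grip (a point): Middle of the handle of cup_c, 80 mm from the cup's axis, 36 mm above its underside; bar 12 mm wide and 10 mm high. Absent if the cup is
- cup_d_in (a point): Wide cup, 60 mm outside, 54 mm inside, 46 mm tall, plain steel, with one straight level handle. This point: centre of its inner floor, 5 mm above its underside; z along the cup's axis, x axis pointing away from the handle (the handle runs along -x, out to 105 mm from the axis). May be absent (None)
- cup_d_grip (a point): Middle of the handle of cup_d, 80 mm from the cup's axis, 36 mm above its underside; bar 12 mm wide and 10 mm high. Absent if the cup is
- ball1_center (a point): Centre of a steel ball, 16 mm across, 17 g; at the start in the dispenser's drum
- ball2_center (a point): Centre of a steel ball, 16 mm across, 17 g; at the start in the dispenser's drum
- ball3_center (a point): Centre of a steel ball, 16 mm across, 17 g; at the start in the dispenser's drum
- ball4_center (a point): Centre of a steel ball, 16 mm across, 17 g; at the start in the dispenser's drum
- ball5_center (a point): Centre of a steel ball, 16 mm across, 17 g; at the start in the dispenser's drum
- ball6_center (a point): Centre of a steel ball, 16 mm across, 17 g; at the start in the dispenser's drum
- cap: Bystander: loose red screw cap, 34 mm across, 14 mm high, on the bench beside the dispenser; origin under its centre
Not all that is in view belongs to the job. Leave any blue or yellow look-alike of the part that bears cup_c_in alone.

How it is judged:
By the outcome, as a careful person would: the job done as asked, in the order asked, and still so for the second after the job is handed in, with the robot touching nothing.
Of cup_a, cup_b, cup_c, cup_d only 2 to 3 are there at a start; the rules pass over those that are not, and their reading is None.
At some moment in a run one of cup_a, cup_b, cup_c, cup_d may be knocked a few centimetres aside while the robot is not near it.
It also fails if it takes over 210 s, if anything falls off the work surface, if the arm or the gripper's body presses on something with over 40 N, if the wrist force passes 120 N, or if a joint passes its speed limit or range.

## Working session

There is one attempt and no reset: what is moved stays moved. The work goes in short steps, Python scripts to look and compute and a tool call to move; the robot and the scene stay as the last step left them, time stands still between calls to the robot, and variables do not carry over. Pictures are saved under pics/ and viewed, and the job is handed in when it is done.

Besides the shell and the picture viewer there is one more tool, called after "Emit:" in YAML: its name, and indented under it one key for each argument. servo_tool: Moves the arm, as the interface text tells. Its arguments: {"type":"object","properties":{"steps":{"type":"array"},"grip":{"type":"number"},"grip_force":{"type":"number"}},"required":["steps"]}

```bash
ls; mkdir -p pics; cat > h.py <<'E'
import numpy as np, cv2
from workcell import get_obs, camera, camera_params
def save(name,fn):
    o=get_obs(); im,d=camera(name); cv2.imwrite('pics/'+fn+'.png',im[:,:,::-1]); np.savez('pics/'+fn+'.npz',im=im,d=d,p=np.array(o['ee_pos']),r=np.array(o['tcp_rot'])); return im,d,o
def cam(name,o=None):
    p=camera_params(name);K=np.array(p['intrinsics'])
    if 'rvec' in p:
        R,_=cv2.Rodrigues(np.array(p['rvec'],float)); t=np.array(p['tvec'],float).ravel()
        return K,R.T,-R.T@t
    from scipy.spatial.transform import Rotation as Ro
    T=np.array(p['hand_eye']); Rt=Ro.from_euler('xyz',o['tcp_rot'],degrees=True).as_matrix()
    return K,Rt@T[:3,:3],Rt@T[:3,3]+np.array(o['ee_pos'])
def ray(c,u,v,z):
    K,R,C=c; d=R@np.linalg.solve(K,[u,v,1.]); return C+d*(z-C[2])/d[2]
def cloud(c,d):
    K,R,C=c; v,u=np.mgrid[0:d.shape[0],0:d.shape[1]]
    P=np.stack([(u-K[0,2])/K[0,0]*d,(v-K[1,2])/K[1,1]*d,d],-1)
    return P@R.T+C
E
python3 - <<'E'
from h import *
print(get_obs())
for n in ['scene','side','wrist']:
    save(n,n+'0'); print(n,camera_params(n))
E
```

```text
pics
{'time': 0.0, 'q': array([-2.11830694e-03,  5.01185341e+00,  1.00361723e+01,  9.50988727e+01,
       -8.73655237e-04,  9.00003046e+01]), 'qd': array([-0.02487357,  0.03928106,  0.01410229, -0.10886734,  0.05695407,
        0.08292818]), 'joint_efforts': array([ 7.68234549e-04, -5.20392072e+01,  4.64802504e+01,  1.63646933e-02,
        2.23589603e-05, -6.77332673e-05]), 'ee_pos': array([ 5.49815708e-01, -2.43377395e-05,  2.52591203e-01]), 'tcp_rot': array([-1.79925446e+02,  8.74050874e-04,  8.99975782e+01]), 'wrist_force': array([-0.58431197, -0.23709276, -0.40546169]), 'torque': array([-0.03020851,  0.02784736,  0.04509999]), 'opening': 0.08533782350841271}
scene {'intrinsics': array([[356.38404697,   0.        , 252.58105742],
       [  0.        , 356.38404697, 197.02334815],
       [  0.        ,   0.        ,   1.        ]]), 'rvec': array([ 1.5976155 ,  1.71901043, -0.88803624]), 'tvec': array([-0.00515244, -0.19352453,  1.4447101 ])}
side {'intrinsics': array([[431.63823822,   0.        , 258.63222275],
       [  0.        , 431.63823822, 191.37014718],
       [  0.        ,   0.        ,   1.        ]]), 'rvec': array([ 2.2722641, -0.6031545,  0.2542959]), 'tvec': array([-0.40780054,  0.30312513,  1.06977348])}
wrist {'intrinsics': array([[268.47179023,   0.        , 248.5689746 ],
       [  0.        , 268.47179023, 194.6856929 ],
       [  0.        ,   0.        ,   1.        ]]), 'hand_eye': array([[ 5.51227813e-04, -9.52825343e-01, -3.03518635e-01,
         7.76886588e-02],
       [ 9.99999488e-01,  7.82795663e-04, -6.41278631e-04,
        -1.41917644e-04],
       [ 8.48619603e-04, -3.03518126e-01,  9.52825287e-01,
        -1.20396155e-01],
       [ 0.00000000e+00,  0.00000000e+00,  0.00000000e+00,
         1.00000000e+00]])}
```

View pics/scene0.png

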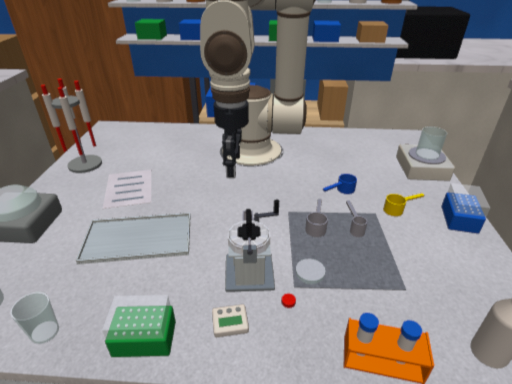

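View pics/side0.png

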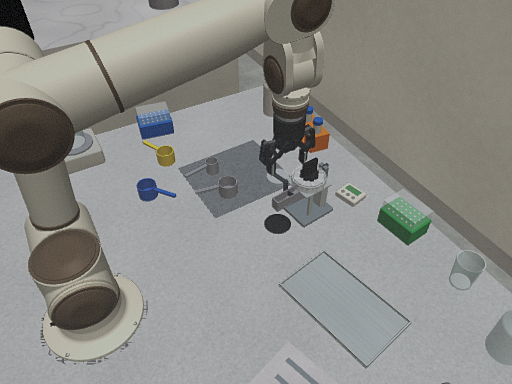

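View pics/wrist0.png

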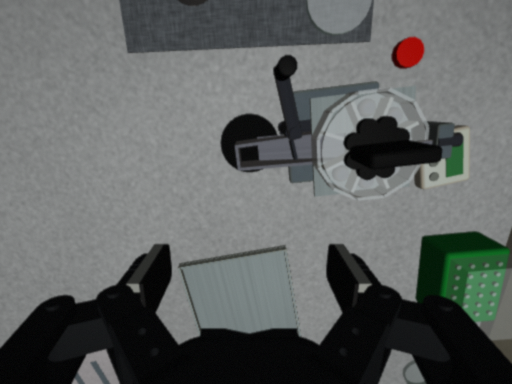

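The wrist view shows the spout and black disc at (248,143), the gate post at (287,66) and the paddle at (395,153). The scene view shows a wide cup at (316,225) and a narrow cup at (357,227) on the mat, with a flat disc at (311,270). The blue and yellow cups are off the mat.

```bash
python3 - <<'E'
from h import *
o=get_obs()
def L(fn):
    z=np.load('pics/'+fn+'.npz'); return z['im'],z['d']
im,d=L('wrist0'); c=cam('wrist',o); P=cloud(c,d); I=im.astype(int)
def pr(n,m): 
    q=P[m]; print(n,m.sum(),np.round(np.median(q,0),4),np.round(np.percentile(q,2,axis=0),3),np.round(np.percentile(q,98,axis=0),3))
pr('ground',(P[...,2]<0.03)&(d>0))
dark=I.max(2)<45
z=P[...,2]
u=np.arange(512)[None,:]+0*z; v=np.arange(384)[:,None]+0*z
roi=(v<230)
pr('disc',dark&(abs(z)<.01)&roi&(u<290))
pr('post',dark&(z>.160)&roi&(u<310)&(v<90))
pr('paddle',dark&(z>.178)&roi&(u>330))
m=dark&(z>.178)&roi&(u>330)
print(cv2.minAreaRect(P[m][:,:2].astype(np.float32)*1000))
pr('lever',(z>.12)&(z<.17)&(u>265)&(u<312)&(v<150))
pr('chute',(z>.095)&(z<.115)&(u<330)&roi)
red=(I[...,0]>150)&(I[...,1]<60)
pr('cap',red)
# scene: cups
im,d=L('scene0'); c=cam('scene'); P=cloud(c,d)
cv2.imwrite('pics/crop1.png',cv2.resize(im[180:300,210:410,::-1],(800,480),interpolation=cv2.INTER_CUBIC))
im2,d2=L('side0')
cv2.imwrite('pics/crop2.png',cv2.resize(im2[120:260,170:370,::-1],(800,560),interpolation=cv2.INTER_CUBIC))
z=P[...,2]
u=np.arange(512)[None,:]+0*z; v=np.arange(384)[:,None]+0*z
for n,(a,b,e,f) in dict(wide=(303,330,195,240),nar=(344,370,195,240)).items():
    m=(u>a)&(u<b)&(v>e)&(v<f)&(z>.015)&(z<.1); q=P[m]; print(n)
    for lo,hi in((.015,.03),(.03,.04),(.04,.055)):
        k=q[(q[:,2]>lo)&(q[:,2]<hi)]; print(len(k),k.min(0).round(3),k.max(0).round(3),k.mean(0).round(3))
for uv in [(311,270)]: print(P[uv[1],uv[0]])
for uv in [(85,262),(191,249),(189,214),(95,218)]: print(uv,ray(c,*uv,.014).round(3))
E
```

```text
ground 136311 [5.121e-01 1.780e-02 1.000e-04] [ 0.187 -0.299 -0.002] [0.897 0.195 0.018]
disc 1578 [0.5428 0.0468 0.0006] [ 0.493  0.007 -0.001] [0.58  0.195 0.006]
post 340 [0.5752 0.1058 0.1705] [0.569 0.1   0.161] [0.581 0.112 0.172]
paddle 1362 [0.6562 0.0468 0.1873] [0.634 0.039 0.179] [0.681 0.054 0.189]
((615.1390991210938, 53.709808349609375), (23.90980339050293, 137.09898376464844), 79.7425308227539)
lever 1095 [0.5822 0.0827 0.1339] [0.569 0.054 0.13 ] [0.593 0.11  0.17 ]
chute 1688 [0.6085 0.0409 0.1078] [ 0.538 -0.004  0.096] [0.629 0.088 0.113]
cap 575 [0.7431 0.1434 0.0136] [0.729 0.13  0.012] [0.757 0.157 0.016]
wide
147 [0.457 0.195 0.015] [0.519 0.252 0.03 ] [0.49  0.224 0.023]
140 [0.383 0.194 0.03 ] [0.518 0.251 0.04 ] [0.474 0.225 0.036]
122 [0.385 0.196 0.04 ] [0.518 0.253 0.048] [0.474 0.226 0.043]
nar
86 [0.467 0.322 0.015] [0.51  0.363 0.03 ] [0.494 0.341 0.023]
128 [0.388 0.32  0.03 ] [0.509 0.36  0.04 ] [0.465 0.337 0.036]
104 [0.389 0.32  0.04 ] [0.508 0.364 0.048] [0.468 0.338 0.043]
[0.65750451 0.2002506  0.01635068]
(85, 262) [ 0.67  -0.377  0.014]
(191, 249) [ 0.603 -0.115  0.014]
(189, 214) [ 0.454 -0.154  0.014]
(95, 218) [ 0.493 -0.429  0.014]
```

View pics/crop1.png

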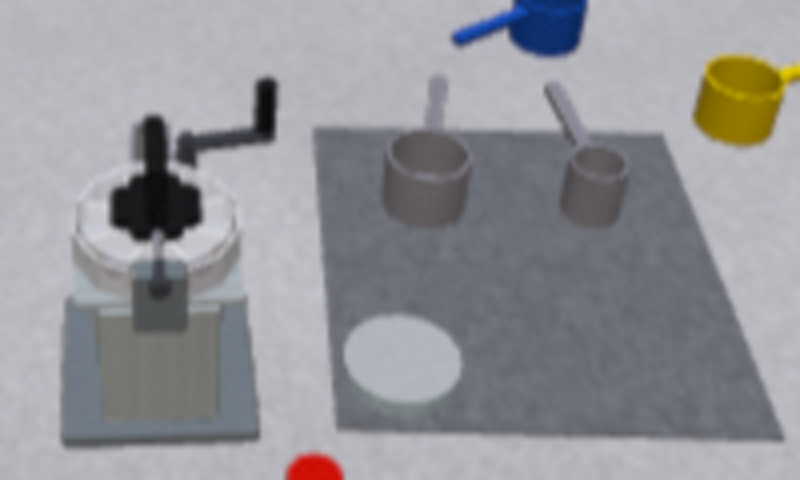

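View pics/crop2.png

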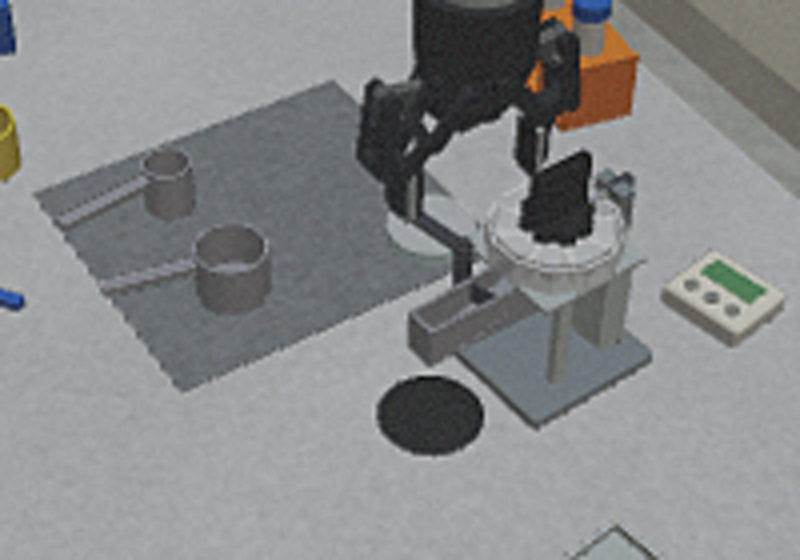

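```bash
python3 - <<'E'
from h import *
o=get_obs()
z_=np.load('pics/wrist0.npz'); im,d=z_['im'],z_['d']; c=cam('wrist',o); P=cloud(c,d); I=im.astype(int); z=P[...,2]
cv2.imwrite('pics/crop3.png',cv2.resize(im[30:210,200:480,::-1],(800,514),interpolation=cv2.INTER_CUBIC))
u=np.arange(512)[None,:]+0*z; v=np.arange(384)[:,None]+0*z
dark=I.max(2)<45
m=(dark&(z>.180)&(u>330)&(v<180)&(v>120)&(u<450)).astype(np.uint8)
n,l,s,ce=cv2.connectedComponentsWithStats(m); k=1+np.argmax(s[1:,4]); m=l==k
# rays at z=.188
q=np.array([ray(c,a,b,.188)[:2] for b,a in np.argwhere(m)])
r=cv2.minAreaRect((q*1000).astype(np.float32)); print('paddle',r, q.mean(0))
q=P[m][:,:2];print(cv2.minAreaRect((q*1000).astype(np.float32)))
# disc circle fit on left edge
m=dark&(abs(z)<.012)&(u<285)&(u>210)&(v>100)&(v<185)
q=np.array([ray(c,a,b,0)[:2] for b,a in np.argwhere(m)]).astype(np.float32)*1000
print('disc circ',cv2.minEnclosingCircle(q),q.min(0),q.max(0))
# post top
m=dark&(z>.162)&(u<310)&(v<90)
q=np.array([ray(c,a,b,.171)[:2] for b,a in np.argwhere(m)]);print('post',cv2.minAreaRect((q*1000).astype(np.float32)),len(q))
# chute top rim
m=((z>.100)&(z<.112)&(u<316)&(v>120)&(v<180))
q=P[m][:,:2]*1000; print('chute',cv2.minAreaRect(q.astype(np.float32)), q.min(0),q.max(0))
E
```

```text
paddle ((656.6131591796875, 46.58356475830078), (51.427337646484375, 12.811226844787598), 6.924497604370117) [0.65653058 0.04663122]
((615.1361083984375, 53.70497131347656), (23.88832664489746, 137.1004638671875), 79.7291488647461)
disc circ ((549.9298706054688, 32.982521057128906), 38.730045318603516) [511.2381     -4.4746776] [585.09204   70.268616]
post ((573.9136352539062, 102.81748962402344), (19.901098251342773, 12.272342681884766), 63.69874572753906) 330
chute ((575.3604125976562, 35.8946533203125), (78.57369232177734, 57.355899810791016), 4.171821594238281) [535.69360925  10.0238396 ] [616.41676375  67.05322037]
```

View pics/crop3.png

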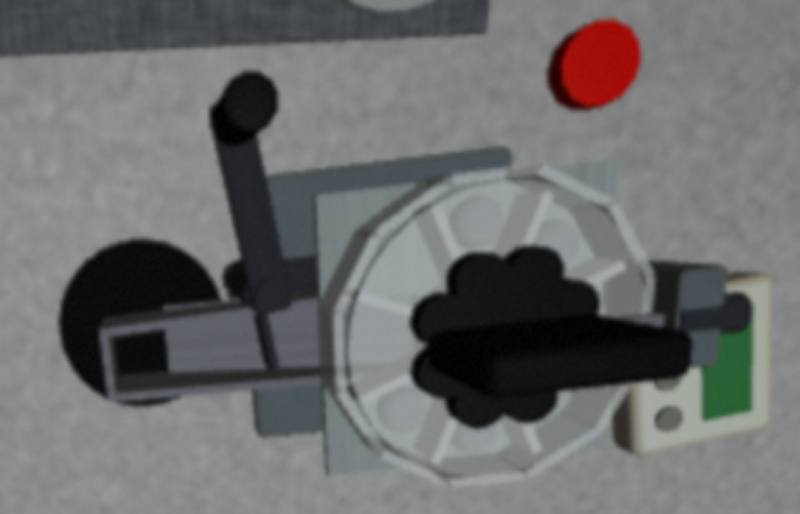

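The fits put the dispenser yaw at about 6.9°, the knob at (656.6, 46.6), the outlet at about (547.4, 33.3) and the post at (575, 106) mm. I'll open the gate first.

Emit:
servo_tool:
  steps:
    - {"x": 25, "y": 50}
    - {"x": 25, "y": 106}
    - {"x": 25, "y": 106}
    - {"x": 25, "y": 106, "z": -45}
    - {"x": 25, "y": 106, "z": -75}
    - {"x": 25, "y": 106, "z": -88}
    - {"x": 25, "y": 106, "z": -88}
  grip: 40
  grip_force: 20

```text
schema error: expected keys x, y, z, yaw
```

```bash
python3 - <<'E'
from h import *
im,d,o=save('wrist','w1'); im2,_,_=save('side','s1')
print(o['ee_pos'],o['tcp_rot'],o['q'],o['wrist_force'],o['opening'])
cv2.imwrite('pics/w1s1.png',np.hstack([cv2.resize(im[:,:,::-1],(400,300)),cv2.resize(im2[110:260,200:400,::-1],(400,300))]))
E
```

```text
[ 5.49828729e-01 -1.07120396e-05  2.52762951e-01] [-1.79941429e+02  1.15541493e-03  8.99969900e+01] [-5.64790577e-04  5.00167186e+00  1.00444372e+01  9.51013359e+01
 -1.15291474e-03  9.00024464e+01] [ 0.99167419  0.17008623 -0.29514509] 0.08559450027201401
```

View pics/w1s1.png

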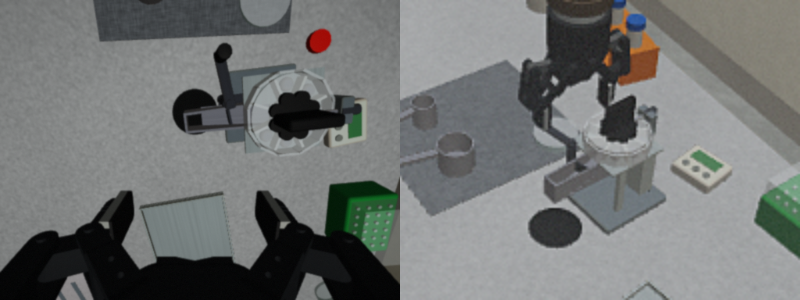

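The call was refused because each row needs all four keys. The picture shows an unchanged scene.

Emit:
servo_tool:
  steps:
    - {"x": 25, "y": 50, "z": 0, "yaw": 0}
    - {"x": 25, "y": 106, "z": 0, "yaw": 0}
    - {"x": 25, "y": 106, "z": 0, "yaw": 0}
    - {"x": 25, "y": 106, "z": -45, "yaw": 0}
    - {"x": 25, "y": 106, "z": -75, "yaw": 0}
    - {"x": 25, "y": 106, "z": -88, "yaw": 0}
    - {"x": 25, "y": 106, "z": -88, "yaw": 0}
  grip: 40
  grip_force: 20

```text
time: 1.12
ee_pos: [0.5747, 0.1054, 0.1648]
tcp_rot: [-179.9, 0.0, 90.0]
wrist_force: [0.2, 0.6, -0.0]
opening: 0.0401
```

```bash
cat > snap.py <<'E'
import sys
from h import *
n=sys.argv[1]
im,d,o=save('wrist','w'+n); im2,_,_=save('side','s'+n)
np.set_printoptions(precision=4,suppress=True)
print(o['time'],o['ee_pos'],o['tcp_rot'],o['q'],o['wrist_force'],o['opening'])
cv2.imwrite('pics/ws%s.png'%n,np.hstack([cv2.resize(im[:,:,::-1],(400,300)),cv2.resize(im2[110:260,200:400,::-1],(400,300))]))
E
python3 snap.py 2
```

```text
1.125 [0.5747 0.1054 0.1648] [-179.9174    0.0146   89.9673] [ 10.3969   8.8787   4.5715  85.7767   0.0006 100.4296] [ 0.2205  0.5806 -0.0128] 0.0400848093468482
```

View pics/ws2.png

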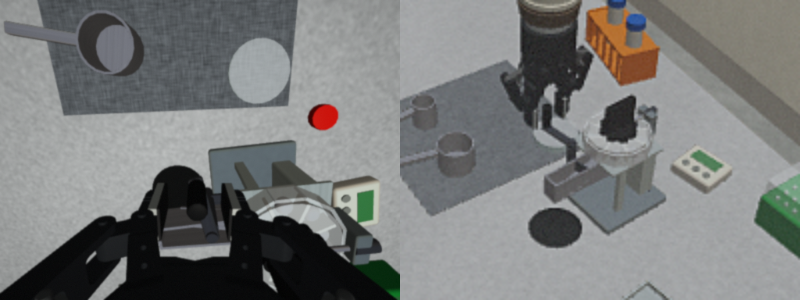

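The post stands between the fingers, so I'll close and swing.

Emit:
servo_tool:
  steps:
    - {"x": 0, "y": 0, "z": 0, "yaw": 0}
    - {"x": 0, "y": 0, "z": 0, "yaw": 0}
    - {"x": 0, "y": 0, "z": 0, "yaw": 0}
    - {"x": 0, "y": 0, "z": 0, "yaw": 0}
    - {"x": 0, "y": 0, "z": 0, "yaw": 0}
  grip: 10
  grip_force: 20

```text
time: 1.85
ee_pos: [0.576, 0.1058, 0.1679]
tcp_rot: [179.8, -0.0, 90.0]
wrist_force: [0.3, -1.0, 6.9]
opening: 0.0134
```

Emit:
servo_tool:
  steps:
    - {"x": -6, "y": -1, "z": 0, "yaw": 0}
    - {"x": -12.6, "y": -3.3, "z": 0, "yaw": 0}
    - {"x": -18.5, "y": -6, "z": 0, "yaw": 0}
    - {"x": -24, "y": -9.7, "z": 0, "yaw": 0}
    - {"x": -29, "y": -14, "z": 0, "yaw": 0}
    - {"x": -33.3, "y": -18.8, "z": 0, "yaw": 0}
    - {"x": -37, "y": -24, "z": 0, "yaw": 0}
    - {"x": -40, "y": -30, "z": 0, "yaw": 0}
    - {"x": -42, "y": -36, "z": 0, "yaw": 0}
    - {"x": -43.5, "y": -42.6, "z": 0, "yaw": 0}
    - {"x": -44, "y": -49, "z": 0, "yaw": 0}
    - {"x": -43.6, "y": -55.7, "z": 0, "yaw": 0}

```text
time: 3.35
ee_pos: [0.5388, 0.0539, 0.1698]
tcp_rot: [178.9, -0.6, 90.2]
wrist_force: [34.7, 28.6, -4.0]
opening: 0.0135
```

```bash
python3 snap.py 3
```

```text
3.35 [0.5388 0.0539 0.1698] [178.9197  -0.5558  90.1551] [ 5.493   1.8299 -2.4646 84.5781  0.4528 95.3476] [34.6671 28.5811 -4.0326] 0.013477122428665557
```

View pics/ws3.png

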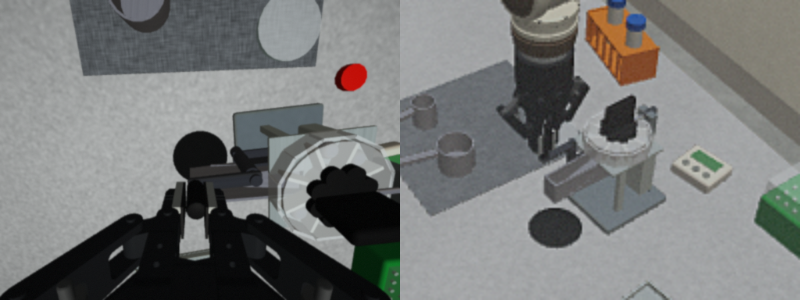

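Forces built up to 35 N, so my hinge estimate is probably off. I'll release, rise and measure the lever.

Emit:
servo_tool:
  steps:
    - {"x": 0, "y": 0, "z": 0, "yaw": 0}
    - {"x": 0, "y": 0, "z": 0, "yaw": 0}
    - {"x": 0, "y": 0, "z": 0, "yaw": 0}
    - {"x": 0, "y": 0, "z": 40, "yaw": 0}
    - {"x": 0, "y": -30, "z": 70, "yaw": 0}
    - {"x": 0, "y": -60, "z": 70, "yaw": 0}
    - {"x": 0, "y": -60, "z": 70, "yaw": 0}
  grip: 40

```text
time: 4.32
ee_pos: [0.5384, -0.0082, 0.24]
tcp_rot: [178.9, -0.5, 90.0]
wrist_force: [-0.0, 0.8, -0.6]
opening: 0.0397
```

```bash
python3 snap.py 4; python3 - <<'E'
from h import *
z=np.load('pics/w4.npz'); im=z['im']; d=z['d']; o=dict(ee_pos=z['p'],tcp_rot=z['r']); c=cam('wrist',o); P=cloud(c,d); zz=P[...,2]
cv2.imwrite('pics/c4.png',cv2.resize(im[40:240,160:440,::-1],(800,571),interpolation=cv2.INTER_CUBIC))
m=(zz>.16)&(zz<.175)&(P[...,0]<.6); q=P[m]; print('post',len(q),np.median(q,0),q.min(0),q.max(0))
m=(zz>.118)&(zz<.145)&(P[...,0]<.603)&(P[...,0]>.5)&(P[...,1]>0.0)&(P[...,1]<.12); q=P[m]; print('lever',len(q),cv2.minAreaRect(q[:,:2].astype(np.float32)*1000),np.median(q,0))
E
```

```text
4.325 [ 0.5384 -0.0082  0.24  ] [178.9392  -0.4601  89.9728] [-1.1098  2.0917  5.563  92.4193  0.48   88.9261] [-0.0096  0.8223 -0.5618] 0.03966705088623094
post 315 [0.53972803 0.05298338 0.17051915] [0.53275331 0.04658082 0.16033828] [0.5461293  0.05957425 0.17246155]
lever 898 ((564.82470703125, 56.082427978515625), (61.355953216552734, 12.887197494506836), 6.143631458282471) [0.57084566 0.0570945  0.13360777]
```

View pics/c4.png

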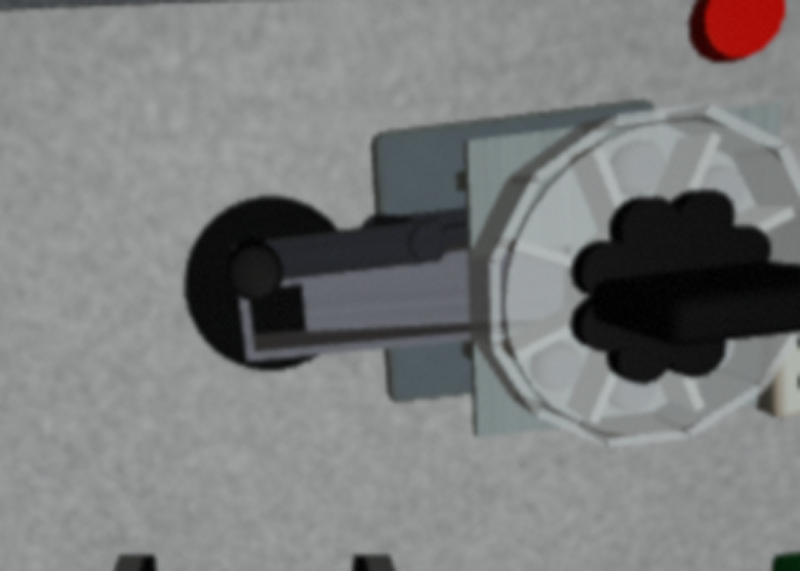

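The lever now lies along the chute, with the post at (540, 53) mm. The stop was reacting with about 24 N tangentially, so the gate is fully open. Next I'll turn the wrist so the camera faces away from the dispenser, and look at the cups from above.

Emit:
servo_tool:
  steps:
    - {"x": -10, "y": 25, "z": 60, "yaw": -10}
    - {"x": -20, "y": 50, "z": 80, "yaw": -20}
    - {"x": -30, "y": 75, "z": 80, "yaw": -30}
    - {"x": -40, "y": 100, "z": 80, "yaw": -40}
    - {"x": -50, "y": 125, "z": 80, "yaw": -50}
    - {"x": -60, "y": 150, "z": 80, "yaw": -60}
    - {"x": -70, "y": 175, "z": 80, "yaw": -70}
    - {"x": -80, "y": 200, "z": 80, "yaw": -80}
    - {"x": -90, "y": 225, "z": 80, "yaw": -90}
    - {"x": -100, "y": 250, "z": 80, "yaw": -100}
    - {"x": -110, "y": 270, "z": 80, "yaw": -110}
    - {"x": -118, "y": 288, "z": 80, "yaw": -120}

```text
time: 5.92
ee_pos: [0.4469, 0.0268, 0.319]
tcp_rot: [-172.2, 0.9, -1.1]
wrist_force: [0.1, -0.3, -0.1]
opening: 0.04
```

Emit:
servo_tool:
  steps:
    - {"x": 0, "y": 0, "z": 0, "yaw": -10}
    - {"x": 0, "y": 0, "z": 0, "yaw": -20}
    - {"x": 0, "y": 0, "z": 0, "yaw": -30}
    - {"x": 0, "y": 0, "z": 0, "yaw": -40}
    - {"x": 0, "y": 0, "z": 0, "yaw": -50}
    - {"x": 0, "y": 0, "z": 0, "yaw": -60}
    - {"x": 0, "y": 0, "z": 0, "yaw": -70}
    - {"x": 0, "y": 0, "z": 0, "yaw": -80}
    - {"x": 0, "y": 0, "z": 0, "yaw": -90}
    - {"x": 0, "y": 0, "z": 0, "yaw": -100}
    - {"x": 0, "y": 0, "z": 0, "yaw": -110}
    - {"x": 0, "y": 0, "z": 0, "yaw": -120}

```text
time: 7.42
ee_pos: [0.1745, -0.1646, 0.3182]
tcp_rot: [-156.4, 5.5, -69.4]
wrist_force: [-1.3, -0.8, 0.6]
opening: 0.0397
```

Emit:
servo_tool:
  steps:
    - {"x": 0, "y": 0, "z": 0, "yaw": -9}
    - {"x": 0, "y": 0, "z": 0, "yaw": -18}
    - {"x": 0, "y": 0, "z": 0, "yaw": -23}
    - {"x": 0, "y": 0, "z": 0, "yaw": -23}

```text
time: 7.92
ee_pos: [0.1137, -0.1636, 0.3181]
tcp_rot: [-153.9, 5.5, -90.7]
wrist_force: [-0.0, 0.0, -0.2]
opening: 0.0398
```

```bash
python3 snap.py 5
```

```text
7.925 [ 0.1137 -0.1636  0.3181] [-153.8863    5.4936  -90.6972] [-90.7223 -40.6201 -19.8216 116.3043  26.1113 179.9721] [-0.0156  0.0282 -0.2317] 0.03980505443569782
```

View pics/w5.png

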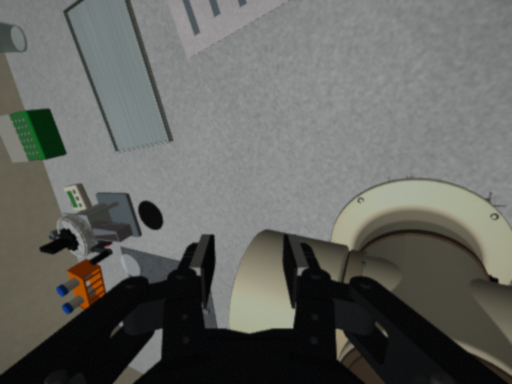

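The picture shows the tray at top left and the arm base at right. The wrist hit its limit turning that way (q6 = 180 + q1 − yaw), and the arm drifted and tilted about 26°. I'll unwind the other way and correct the tilt at the reach limit, well above everything.

Emit:
servo_tool:
  steps:
    - {"x": 20, "y": -30, "z": 20, "yaw": 8}
    - {"x": 40, "y": -60, "z": 40, "yaw": 17}
    - {"x": 65, "y": -90, "z": 60, "yaw": 26}
    - {"x": 95, "y": -100, "z": 60, "yaw": 35}
    - {"x": 125, "y": -100, "z": 60, "yaw": 44}
    - {"x": 155, "y": -95, "z": 60, "yaw": 53}
    - {"x": 190, "y": -90, "z": 60, "yaw": 62}
    - {"x": 220, "y": -80, "z": 60, "yaw": 71}
    - {"x": 250, "y": -70, "z": 60, "yaw": 80}
    - {"x": 280, "y": -50, "z": 60, "yaw": 89}
    - {"x": 310, "y": -30, "z": 60, "yaw": 98}
    - {"x": 340, "y": 0, "z": 60, "yaw": 107}

```text
time: 9.52
ee_pos: [0.4567, -0.162, 0.3764]
tcp_rot: [-153.8, 5.6, 17.0]
wrist_force: [-0.2, -1.4, -0.1]
opening: 0.0399
```

```bash
cat > st.py <<'E'
from h import *
from scipy.spatial.transform import Rotation as R
np.set_printoptions(precision=4,suppress=True)
o=get_obs(); print(o['time'],o['ee_pos'],o['tcp_rot'],o['q'],o['wrist_force'],o['opening'],'toolz',R.from_euler('xyz',o['tcp_rot'],degrees=True).as_matrix()[:,2])
E
python3 st.py
```

```text
9.525 [ 0.4567 -0.162   0.3764] [-153.8148    5.6104   17.0049] [-27.4393  20.8901  38.5789 130.2816  14.6912 133.9115] [-0.2077 -1.438  -0.0521] 0.03985852073419876 toolz [-0.2129  0.3963 -0.8931]
```

Emit:
servo_tool:
  steps:
    - {"x": 30, "y": 15, "z": 0, "yaw": 0}
    - {"x": 60, "y": 30, "z": 0, "yaw": 0}
    - {"x": 90, "y": 50, "z": 0, "yaw": 8}
    - {"x": 110, "y": 70, "z": 0, "yaw": 16}
    - {"x": 120, "y": 90, "z": 0, "yaw": 24}
    - {"x": 130, "y": 110, "z": 0, "yaw": 32}
    - {"x": 140, "y": 130, "z": 0, "yaw": 40}
    - {"x": 140, "y": 145, "z": 0, "yaw": 48}
    - {"x": 140, "y": 155, "z": 0, "yaw": 55}
    - {"x": 140, "y": 162, "z": 0, "yaw": 62}
    - {"x": 140, "y": 162, "z": 0, "yaw": 62}

```text
time: 10.9
ee_pos: [0.5609, 0.003, 0.3218]
tcp_rot: [-157.4, 4.9, 78.9]
wrist_force: [-0.3, -0.3, 0.1]
opening: 0.0401
```

```bash
python3 st.py
```

```text
10.9 [0.5609 0.003  0.3218] [-157.4006    4.9002   78.9294] [  0.3364  34.2078  51.5429 130.4324  -0.0745 102.4019] [-0.3003 -0.3319  0.0649] 0.0400592887075571 toolz [-0.3923 -0.0036 -0.9198]
```

Emit:
servo_tool:
  steps:
    - {"x": -30, "y": 0, "z": 0, "yaw": 0}
    - {"x": -60, "y": 0, "z": 0, "yaw": 0}
    - {"x": -90, "y": 0, "z": 0, "yaw": 0}
    - {"x": -90, "y": 0, "z": 0, "yaw": 0}

```text
time: 11.4
ee_pos: [0.4697, 0.0035, 0.3224]
tcp_rot: [-157.4, 4.9, 78.8]
wrist_force: [0.8, -0.0, 1.1]
opening: 0.0396
```

```bash
python3 st.py
```

```text
11.4 [0.4697 0.0035 0.3224] [-157.4308    4.8914   78.8355] [  0.4272  17.6748  28.9505 124.3417  -0.0007 102.5685] [ 0.7846 -0.0407  1.111 ] 0.03955531539256922 toolz [-0.3918 -0.0029 -0.9201]
```

Emit:
servo_tool:
  steps:
    - {"x": 40, "y": 0, "z": 10, "yaw": 0}
    - {"x": 80, "y": 0, "z": 20, "yaw": 0}
    - {"x": 120, "y": 0, "z": 30, "yaw": 0}
    - {"x": 160, "y": 0, "z": 40, "yaw": 0}
    - {"x": 190, "y": 0, "z": 60, "yaw": 0}
    - {"x": 190, "y": 0, "z": 60, "yaw": 0}

```text
time: 12.15
ee_pos: [0.605, 0.0033, 0.3173]
tcp_rot: [-160.9, 4.2, 78.5]
wrist_force: [0.3, 0.2, -0.6]
opening: 0.04
```

```bash
python3 st.py
```

```text
12.15 [0.605  0.0033 0.3173] [-160.8771    4.185    78.5323] [  0.3291  39.9306  60.8439 130.4721  -0.0298 102.5072] [ 0.3065  0.1678 -0.6075] 0.03996855790273501 toolz [-0.3348 -0.0024 -0.9423]
```

Emit:
servo_tool:
  steps:
    - {"x": 40, "y": 0, "z": 50, "yaw": 0}
    - {"x": 80, "y": 0, "z": 100, "yaw": 0}
    - {"x": 120, "y": 0, "z": 120, "yaw": 0}
    - {"x": 120, "y": 0, "z": 120, "yaw": 0}
    - {"x": 120, "y": 0, "z": 120, "yaw": 0}
    - {"x": 120, "y": 0, "z": 120, "yaw": 0}

```text
time: 12.9
ee_pos: [0.6255, 0.0029, 0.3281]
tcp_rot: [-164.3, 3.5, 78.3]
wrist_force: [-0.6, -0.1, -0.0]
opening: 0.0398
```

```bash
python3 st.py
```

```text
12.9 [0.6255 0.0029 0.3281] [-164.2752    3.4733   78.3088] [  0.2813  41.9436  66.3149 130.4657  -0.0474 102.459 ] [-0.5527 -0.0934 -0.0325] 0.03983452162036347 toolz [-0.2772 -0.0022 -0.9608]
```

Emit:
servo_tool:
  steps:
    - {"x": 40, "y": 0, "z": 50, "yaw": 0}
    - {"x": 80, "y": 0, "z": 100, "yaw": 0}
    - {"x": 120, "y": 0, "z": 120, "yaw": 0}
    - {"x": 120, "y": 0, "z": 120, "yaw": 0}
    - {"x": 120, "y": 0, "z": 120, "yaw": 0}
    - {"x": 120, "y": 0, "z": 120, "yaw": 0}

```text
time: 13.65
ee_pos: [0.6394, 0.0024, 0.3418]
tcp_rot: [-167.4, 2.8, 78.1]
wrist_force: [-0.6, 0.4, -0.4]
opening: 0.0398
```

```bash
python3 st.py
```

```text
13.65 [0.6394 0.0024 0.3418] [-167.4156    2.8063   78.1382] [  0.2381  43.1094  70.6853 130.4644  -0.0603 102.4162] [-0.5533  0.4339 -0.4406] 0.03979062868381735 toolz [-0.223  -0.002  -0.9748]
```

Emit:
servo_tool:
  steps:
    - {"x": 10, "y": 0, "z": 60, "yaw": 0}
    - {"x": 20, "y": 0, "z": 120, "yaw": 0}
    - {"x": 20, "y": 0, "z": 160, "yaw": 0}
    - {"x": 20, "y": 0, "z": 160, "yaw": 0}
    - {"x": 20, "y": 0, "z": 160, "yaw": 0}
    - {"x": 20, "y": 0, "z": 160, "yaw": 0}

```text
time: 14.4
ee_pos: [0.6215, 0.0022, 0.3959]
tcp_rot: [-172.2, 1.8, 78.0]
wrist_force: [-0.6, -0.3, 0.1]
opening: 0.04
```

```bash
python3 st.py
```

```text
14.4 [0.6215 0.0022 0.3959] [-172.2334    1.7667   77.9555] [  0.2269  38.1938  70.6833 130.453   -0.0646 102.3958] [-0.5745 -0.3389  0.1254] 0.040026309972353714 toolz [-0.1385 -0.0017 -0.9904]
```

Emit:
servo_tool:
  steps:
    - {"x": 10, "y": 0, "z": 60, "yaw": 0}
    - {"x": 20, "y": 0, "z": 120, "yaw": 0}
    - {"x": 20, "y": 0, "z": 160, "yaw": 0}
    - {"x": 20, "y": 0, "z": 160, "yaw": 0}
    - {"x": 20, "y": 0, "z": 160, "yaw": 0}
    - {"x": 20, "y": 0, "z": 160, "yaw": 0}

```text
time: 15.15
ee_pos: [0.6009, 0.0019, 0.4444]
tcp_rot: [-176.7, 0.8, 77.9]
wrist_force: [0.3, 0.5, 0.0]
opening: 0.0404
```

```bash
python3 st.py
```

```text
15.15 [0.6009 0.0019 0.4444] [-176.6711    0.7986   77.8608] [  0.2135  33.6504  70.6844 130.4565  -0.067  102.3779] [0.3168 0.4712 0.0157] 0.040357498726683344 toolz [-0.0597 -0.0014 -0.9982]
```

Emit:
servo_tool:
  steps:
    - {"x": 10, "y": 0, "z": 60, "yaw": 0}
    - {"x": 15, "y": 0, "z": 110, "yaw": 0}
    - {"x": 15, "y": 0, "z": 110, "yaw": 0}
    - {"x": 15, "y": 0, "z": 110, "yaw": 0}
    - {"x": 15, "y": 0, "z": 110, "yaw": 0}

```text
time: 15.78
ee_pos: [0.5813, 0.0018, 0.4825]
tcp_rot: [179.7, 0.0, 77.8]
wrist_force: [-0.2, -0.4, 0.5]
opening: 0.0398
```

```bash
python3 st.py
```

```text
15.775 [0.5813 0.0018 0.4825] [179.7153   0.0089  77.8394] [  0.2055  29.95    70.6754 130.4491  -0.0696 102.3659] [-0.2473 -0.3697  0.4833] 0.039772375811437694 toolz [ 0.0048 -0.0012 -1.    ]
```

Vertical again, with 0.3° of tilt left. Now I'll view the cups, turning the safe way.

Emit:
servo_tool:
  steps:
    - {"x": -20, "y": 10, "z": -20, "yaw": 8}
    - {"x": -40, "y": 30, "z": -40, "yaw": 17}
    - {"x": -60, "y": 55, "z": -60, "yaw": 26}
    - {"x": -80, "y": 80, "z": -80, "yaw": 35}
    - {"x": -100, "y": 105, "z": -100, "yaw": 44}
    - {"x": -120, "y": 130, "z": -120, "yaw": 53}
    - {"x": -135, "y": 160, "z": -135, "yaw": 62}
    - {"x": -145, "y": 190, "z": -150, "yaw": 71}
    - {"x": -155, "y": 220, "z": -150, "yaw": 80}
    - {"x": -161, "y": 250, "z": -150, "yaw": 89}
    - {"x": -161, "y": 278, "z": -150, "yaw": 98}
    - {"x": -161, "y": 278, "z": -150, "yaw": 107}

```text
time: 17.27
ee_pos: [0.4201, 0.2814, 0.3312]
tcp_rot: [179.8, -0.1, -174.7]
wrist_force: [-0.0, 0.1, 0.5]
opening: 0.0396
```

```bash
python3 st.py; python3 snap.py 6
```

```text
17.275 [0.4201 0.2814 0.3312] [ 179.7626   -0.102  -174.7447] [ 33.6792   1.3895  15.1573 103.7446   0.2574  28.4242] [-0.0039  0.1096  0.4578] 0.03955759562374343 toolz [-0.0022  0.004  -1.    ]
17.275 [0.4201 0.2814 0.3312] [ 179.7626   -0.102  -174.7447] [ 33.6792   1.3895  15.1573 103.7446   0.2574  28.4242] [-0.0039  0.1096  0.4578] 0.03955759562374343
```

View pics/w6.png

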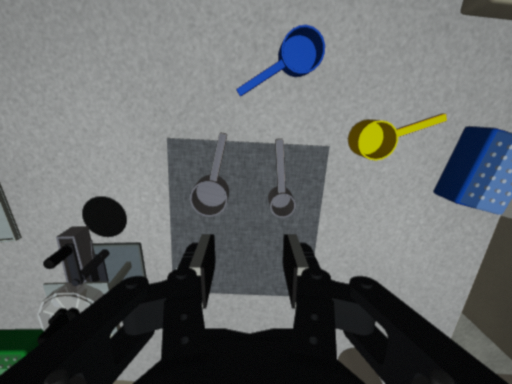

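```bash
cat > cups.py <<'E'
import sys
from h import *
def cups(fn,boxes,zb=0):
    z=np.load('pics/'+fn+'.npz'); im=z['im'].astype(int); d=z['d']; c=cam('wrist',dict(ee_pos=z['p'],tcp_rot=z['r'])); P=cloud(c,d); zz=P[...,2]-zb
    for (a,b,e,f) in boxes:
        S=P[e:f,a:b]; h=zz[e:f,a:b]; ok=d[e:f,a:b]>0
        rim=S[ok&(h>.0425)&(h<.052)][:,:2].astype(np.float32)*1000
        (cx,cy),r=cv2.minEnclosingCircle(rim)
        # handle
        hm=ok&(h>.025)&(h<.050); q=S[hm]; r_=np.hypot(q[:,0]*1000-cx,q[:,1]*1000-cy); k=q[r_>36]
        hd=k[:,:2]*1000; m=np.median(hd,0); 
        vx,vy,x0,y0=cv2.fitLine(hd.astype(np.float32),cv2.DIST_HUBER,0,.01,.01).ravel()
        if (vx*(cx-x0)+vy*(cy-y0))<0: vx,vy=-vx,-vy
        print('rim n',len(rim),'c',round(cx,1),round(cy,1),'r',round(r,1),'handle n',len(hd),'yaw',round(np.degrees(np.arctan2(vy,vx)),1),'yaw by centre',round(np.degrees(np.arctan2(cy-m[1],cx-m[0])),1),'z',round(np.median(k[:,2])*1000,1),'off-line',round(float((cx-x0)*vy-(cy-y0)*vx),1), 'reach',round(float(np.hypot(hd[:,0]-cx,hd[:,1]-cy).max()),1), 'grip80',np.round([cx-80*vx,cy-80*vy],1))
if __name__=='__main__':
    cups(sys.argv[1],eval(sys.argv[2]),float(sys.argv[3]) if len(sys.argv)>3 else 0)
E
python3 cups.py w6 "[(185,240,120,225),(262,300,130,225)]"
```

```text
rim n 453 c 444.7 229.7 r 66.8 handle n 488 yaw -10.5 yaw by centre -175.2 z 42.4 off-line -0.8 reach 67.2 grip80 [366.  244.2]
rim n 371 c 441.4 335.6 r 62.5 handle n 368 yaw 11.2 yaw by centre 174.8 z 42.4 off-line 0.8 reach 63.1 grip80 [362.9 320. ]
```

```bash
cat > cups.py <<'E'
import sys
from h import *
def cups(fn,boxes,zb=0):
    z=np.load('pics/'+fn+'.npz'); d=z['d']; c=cam('wrist',dict(ee_pos=z['p'],tcp_rot=z['r'])); P=cloud(c,d); zz=P[...,2]-zb
    for (a,b,e,f,R) in boxes:
        S=P[e:f,a:b].reshape(-1,3)*1000; h=zz[e:f,a:b].ravel()*1000; ok=(d[e:f,a:b].ravel()>0)&(h>34)&(h<54)
        q=S[ok]; xy=q[:,:2]
        # circle of radius R: iterative fit from distance-transform free LSQ on rim-top pts excluding handle
        from scipy.optimize import least_squares
        mu=xy.mean(0); w,V=np.linalg.eigh(np.cov((xy-mu).T)); ax=V[:,1]
        s=(xy-mu)@ax; wd=(xy-mu)@V[:,0]
        if np.ptp(wd[s>np.median(s)])<np.ptp(wd[s<np.median(s)]): ax=-ax; s=-s
        c0=mu+ax*(s.max()-R)
        for _ in range(5):
            rr=np.hypot(*(xy-c0).T); ang=((xy-c0)@ax)/np.maximum(rr,1)
            k=(abs(rr-(R-1.5))<6)&(ang>-.8)&(q[:,2]-zb*1000>40)
            c0=least_squares(lambda p:np.hypot(*(xy[k]-p).T)-(R-1.5),c0,loss='soft_l1').x
        hd=xy[((xy-c0)@ax)<-(R+5)]
        vx,vy,x0,y0=cv2.fitLine(hd.astype(np.float32),cv2.DIST_HUBER,0,.01,.01).ravel()
        if vx*ax[0]+vy*ax[1]<0: vx,vy=-vx,-vy
        res=np.hypot(*(xy[k]-c0).T)-(R-1.5)
        print('centre',c0.round(1),'n',k.sum(),'rms',round(res.std(),2),'yaw',round(np.degrees(np.arctan2(vy,vx)),1),'off',round(float((c0[0]-x0)*vy-(c0[1]-y0)*vx),1),'reach',round(-((hd-c0)@[vx,vy]).min(),1),'zh',np.median(q[((xy-c0)@ax)<-(R+5)][:,2]).round(1),'grip80',(c0-80*np.array([vx,vy])).round(1))
if __name__=='__main__':
    cups(sys.argv[1],eval(sys.argv[2]),float(sys.argv[3]) if len(sys.argv)>3 else 0)
E
python3 cups.py w6 "[(185,240,120,225,30),(262,300,130,225,21)]"
```

```text
centre [481.  224.4] n 233 rms 0.93 yaw -8.9 off 0.2 reach 103.8 zh 42.5 grip80 [402.  236.8]
centre [481.7 342.5] n 154 rms 0.98 yaw 9.8 off -0.4 reach 103.9 zh 42.4 grip80 [402.9 328.8]
```

The cups are well resolved. The wide cup is at (481, 224) with yaw −8.9°, and the narrow one at (482, 342) with yaw 9.8°. I'll grip the wide cup's handle.

Emit:
servo_tool:
  steps:
    - {"x": -9, "y": -22, "z": -50, "yaw": -7}
    - {"x": -18, "y": -44.5, "z": -100, "yaw": -14}
    - {"x": -18, "y": -44.5, "z": -150, "yaw": -14}
    - {"x": -18, "y": -44.5, "z": -200, "yaw": -14}
    - {"x": -18, "y": -44.5, "z": -245, "yaw": -14}
    - {"x": -18, "y": -44.5, "z": -275, "yaw": -14}
    - {"x": -18, "y": -44.5, "z": -292, "yaw": -14}
    - {"x": -18, "y": -44.5, "z": -292, "yaw": -14}

```text
time: 18.38
ee_pos: [0.4019, 0.2353, 0.039]
tcp_rot: [179.8, -0.2, 170.9]
wrist_force: [0.3, -0.2, 0.1]
opening: 0.0402
```

```bash
python3 snap.py 7
```

```text
18.375 [0.4019 0.2353 0.039 ] [179.8233  -0.1509 170.8867] [ 30.221   -5.0891 -23.7938  71.3      0.2323  39.3345] [ 0.2823 -0.1708  0.1128] 0.0402034557642745
```

View pics/ws7.png

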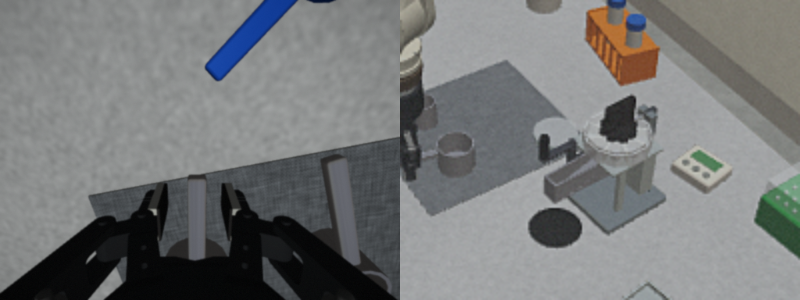

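The handle lies centred between the fingers. I'll close and lift.

Emit:
servo_tool:
  steps:
    - {"x": 0, "y": 0, "z": 0, "yaw": 0}
    - {"x": 0, "y": 0, "z": 0, "yaw": 0}
    - {"x": 0, "y": 0, "z": 0, "yaw": 0}
    - {"x": 0, "y": 0, "z": 0, "yaw": 0}
    - {"x": 0, "y": 0, "z": 0, "yaw": 0}
    - {"x": 0, "y": 0, "z": 10, "yaw": 0}
    - {"x": 0, "y": 0, "z": 20, "yaw": 0}
    - {"x": 0, "y": 0, "z": 20, "yaw": 0}
  grip: 6
  grip_force: 50

```text
time: 19.48
ee_pos: [0.4032, 0.2362, 0.0616]
tcp_rot: [179.7, 0.0, 170.9]
wrist_force: [0.3, 0.8, -1.3]
opening: 0.0109
```

```bash
python3 snap.py 8
```

```text
19.475 [0.4032 0.2362 0.0616] [179.6743   0.0339 170.9294] [ 30.2267  -5.8582 -21.9348  73.6909   0.2306  39.2977] [ 0.2716  0.806  -1.2635] 0.010943694314798427
```

View pics/ws8.png

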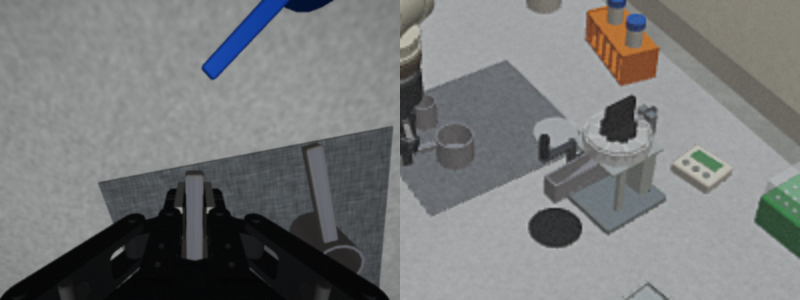

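Emit:
servo_tool:
  steps:
    - {"x": -20, "y": -25, "z": 10, "yaw": 2}
    - {"x": -40, "y": -60, "z": 10, "yaw": 4}
    - {"x": -55, "y": -100, "z": 10, "yaw": 6}
    - {"x": -63, "y": -140, "z": 10, "yaw": 9}
    - {"x": -63, "y": -180, "z": 5, "yaw": 12}
    - {"x": -63, "y": -210, "z": 0, "yaw": 14}
    - {"x": -63, "y": -226, "z": -8, "yaw": 16}
    - {"x": -63, "y": -226, "z": -10, "yaw": 16}
    - {"x": -63, "y": -226, "z": -10, "yaw": 16}

```text
time: 20.7
ee_pos: [0.3396, 0.0102, 0.0505]
tcp_rot: [179.7, -0.0, -173.1]
wrist_force: [0.2, -0.4, -1.4]
opening: 0.011
```

```bash
python3 snap.py 9; python3 - <<'E'
from h import *
for fn in ['w4','w6']:
    z=np.load('pics/%s.npz'%fn); im=z['im'].astype(int); d=z['d']; c=cam('wrist',dict(ee_pos=z['p'],tcp_rot=z['r'])); P=cloud(c,d)
    dark=(im.max(2)<45)&(abs(P[...,2])<.012)&(np.hypot(P[...,0]-.547,P[...,1]-.033)<.06)
    q=np.array([ray(c,a,b,0)[:2] for b,a in np.argwhere(dark)])*1000
    print(fn,len(q),q.min(0),q.max(0),cv2.minEnclosingCircle(q.astype(np.float32)))
E
```

```text
20.7 [0.3396 0.0102 0.0505] [ 179.7116   -0.0492 -173.1147] [  1.5098 -24.2751 -37.6768  76.6744   0.2825  -5.3756] [ 0.203  -0.3545 -1.3617] 0.011028494521659852
w4 1332 [511.68676599  -4.78548809] [578.59215309  70.81828813] ((550.2137451171875, 33.281803131103516), 38.75693893432617)
w6 1311 [511.97250503  -5.19457131] [587.06093913  70.40411469] ((549.8731689453125, 32.653934478759766), 38.33534240722656)
```

View pics/ws9.png

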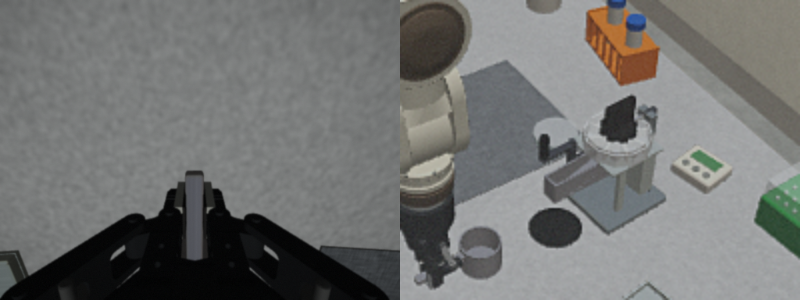

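The disc fits give the outlet at about (549, 33). I'll slide the cup in and set it down.

Emit:
servo_tool:
  steps:
    - {"x": 25, "y": 2.5, "z": 0, "yaw": 0}
    - {"x": 55, "y": 5.5, "z": 0, "yaw": 0}
    - {"x": 85, "y": 8.5, "z": 0, "yaw": 0}
    - {"x": 112, "y": 11, "z": 0, "yaw": 0}
    - {"x": 126, "y": 12.8, "z": 0, "yaw": 0}
    - {"x": 131, "y": 13.3, "z": -3, "yaw": 0}
    - {"x": 131, "y": 13.3, "z": -6, "yaw": 0}
    - {"x": 131, "y": 13.3, "z": -9, "yaw": 0}
    - {"x": 131, "y": 13.3, "z": -9, "yaw": 0}

```text
time: 21.92
ee_pos: [0.4703, 0.0237, 0.0416]
tcp_rot: [179.7, -0.0, -173.0]
wrist_force: [0.9, -0.8, -2.4]
opening: 0.0109
```

```bash
python3 snap.py 10; python3 - <<'E'
import cv2
im=cv2.imread('pics/s10.png'); cv2.imwrite('pics/c10.png',cv2.resize(im[140:260,220:380],(800,600),interpolation=cv2.INTER_CUBIC))
E
```

```text
21.925 [0.4703 0.0237 0.0416] [ 179.7134   -0.0388 -173.0459] [  2.7296  -4.4023 -22.8501  71.612    0.2829  -4.2245] [ 0.8922 -0.8063 -2.3731] 0.010858503636206662
```

View pics/c10.png

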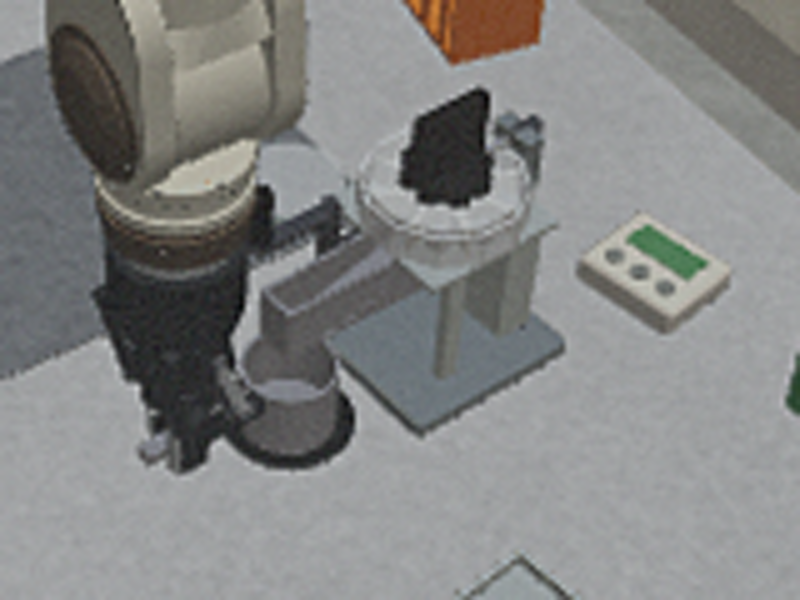

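The cup stands on the disc under the spout. I'll release it and go to the knob.

Emit:
servo_tool:
  steps:
    - {"x": 0, "y": 0, "z": -0.5, "yaw": 0}
    - {"x": 0, "y": 0, "z": -0.5, "yaw": 0}
    - {"x": 0, "y": 0, "z": -0.5, "yaw": 0}
    - {"x": -2, "y": 0, "z": 20, "yaw": 0}
    - {"x": -20, "y": 0, "z": 60, "yaw": 0}
    - {"x": -25, "y": 0, "z": 115, "yaw": 0}
    - {"x": -20, "y": 0, "z": 170, "yaw": 0}
    - {"x": 10, "y": 0, "z": 215, "yaw": 0}
    - {"x": 60, "y": 8, "z": 225, "yaw": 0}
    - {"x": 115, "y": 15, "z": 225, "yaw": 0}
    - {"x": 160, "y": 21, "z": 225, "yaw": 0}
    - {"x": 186.5, "y": 22.8, "z": 225, "yaw": 0}
  grip: 36
  grip_force: 40

```text
time: 23.52
ee_pos: [0.6589, 0.0469, 0.2657]
tcp_rot: [179.7, -0.1, -173.0]
wrist_force: [0.1, -0.1, 0.7]
opening: 0.0359
```

```bash
python3 snap.py 11
```

```text
23.525 [0.6589 0.0469 0.2657] [ 179.713    -0.0667 -173.0341] [ 3.9552 21.7759 31.4662 99.7719  0.2831 -3.0107] [ 0.1136 -0.0663  0.6539] 0.035903521693189035
```

View pics/ws11.png

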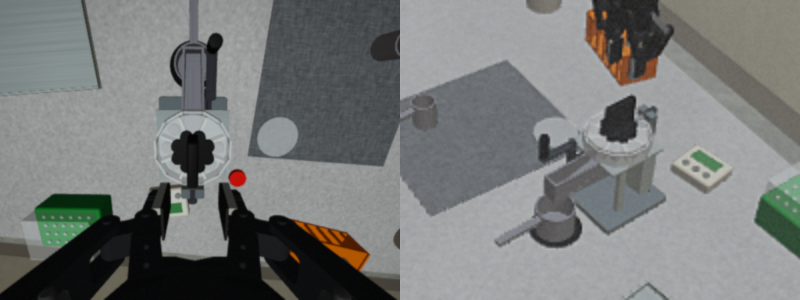

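From above, the cup's handle lines up with the chute and the spout sits over the cup. I'll descend on the paddle and grip.

Emit:
servo_tool:
  steps:
    - {"x": -1.5, "y": -0.3, "z": -40, "yaw": 0}
    - {"x": -1.5, "y": -0.3, "z": -75, "yaw": 0}
    - {"x": -1.5, "y": -0.3, "z": -96, "yaw": 0}
    - {"x": -1.5, "y": -0.3, "z": -96, "yaw": 0}

```text
time: 24.12
ee_pos: [0.6559, 0.0463, 0.1675]
tcp_rot: [179.7, -0.3, -173.0]
wrist_force: [-0.1, -0.7, 1.3]
opening: 0.0355
```

Emit:
servo_tool:
  steps:
    - {"x": 0, "y": 0, "z": 0, "yaw": 0}
    - {"x": 0, "y": 0, "z": 0, "yaw": 0}
    - {"x": 0, "y": 0, "z": 0, "yaw": 0}
    - {"x": 0, "y": 0, "z": 0, "yaw": 0}
    - {"x": 0, "y": 0, "z": 0, "yaw": 0}
  grip: 8
  grip_force: 40

```text
time: 24.75
ee_pos: [0.656, 0.0451, 0.1692]
tcp_rot: [179.8, -0.2, -173.1]
wrist_force: [-2.4, -6.0, 1.7]
opening: 0.0118
```

```bash
python3 snap.py 12
```

```text
24.75 [0.656  0.0451 0.1692] [ 179.8227   -0.2203 -173.1059] [ 3.8664 19.3902 17.6416 88.4808  0.1654 -3.0278] [-2.3781 -5.9976  1.7225] 0.011796654388233388
```

View pics/ws12.png

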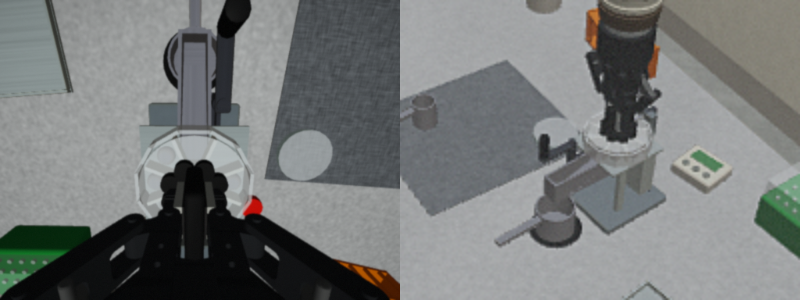

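The knob is gripped and the cup is still in place. First click.

Emit:
servo_tool:
  steps:
    - {"x": 0, "y": 0, "z": 0, "yaw": -7}
    - {"x": 0, "y": 0, "z": 0, "yaw": -14}
    - {"x": 0, "y": 0, "z": 0, "yaw": -21}
    - {"x": 0, "y": 0, "z": 0, "yaw": -28}
    - {"x": 0, "y": 0, "z": 0, "yaw": -35}
    - {"x": 0, "y": 0, "z": 0, "yaw": -41}
    - {"x": 0, "y": 0, "z": 0, "yaw": -45}
    - {"x": 0, "y": 0, "z": 0, "yaw": -45}
    - {"x": 0, "y": 0, "z": 0, "yaw": -45}

```text
time: 25.98
ee_pos: [0.6566, 0.0474, 0.1693]
tcp_rot: [179.6, -0.3, 142.0]
wrist_force: [4.4, 12.9, -8.0]
opening: 0.0115
```

```bash
python3 snap.py 13
```

```text
25.975 [0.6566 0.0474 0.1693] [179.6177  -0.298  142.0095] [ 3.9352 19.2272 17.4448 88.1838  0.4836 41.9268] [ 4.3694 12.8886 -8.022 ] 0.011472629976466543
```

View pics/ws13.png

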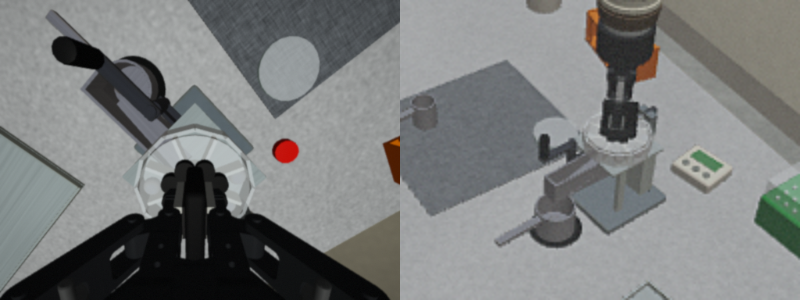

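```bash
cat > zoom.py <<'E'
import sys
from h import *
n=sys.argv[1]
im,_,_=save('side','z'+n); a=im[160:250,240:320,::-1]
im2,_,_=save('scene','y'+n); b=im2[190:300,210:310,::-1]
cv2.imwrite('pics/zz%s.png'%n,np.hstack([cv2.resize(a,(400,450),interpolation=cv2.INTER_CUBIC),cv2.resize(b,(400,450),interpolation=cv2.INTER_CUBIC)]))
E
python3 zoom.py 1
```

```text
(no output)
```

View pics/zz1.png

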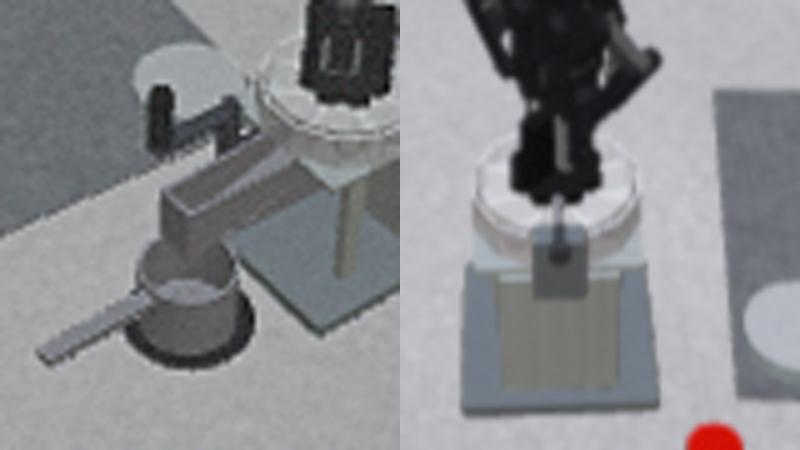

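Emit:
servo_tool:
  steps:
    - {"x": 0, "y": 0, "z": 0, "yaw": 0}
    - {"x": 0, "y": 0, "z": 0, "yaw": 0}
    - {"x": 0, "y": 0, "z": 0, "yaw": 0}
    - {"x": 0, "y": 0, "z": 0, "yaw": 0}
    - {"x": 0, "y": 0, "z": 50, "yaw": 0}
    - {"x": 0, "y": 0, "z": 90, "yaw": 20}
    - {"x": 0, "y": 0, "z": 90, "yaw": 40}
    - {"x": 0, "y": 0, "z": 90, "yaw": 45}
  grip: 36

```text
time: 27.18
ee_pos: [0.6568, 0.0472, 0.26]
tcp_rot: [179.6, -0.2, 174.6]
wrist_force: [0.2, 1.4, -0.3]
opening: 0.0361
```

```bash
python3 snap.py 14; python3 zoom.py 2; python3 - <<'E'
import cv2
im=cv2.imread('pics/w14.png'); cv2.imwrite('pics/c14.png',cv2.resize(im[0:250,150:400],(600,600),interpolation=cv2.INTER_CUBIC))
E
```

```text
27.175 [0.6568 0.0472 0.26  ] [179.611   -0.2298 174.5816] [ 3.9432 21.3113 30.2153 99.0675  0.4212  9.3618] [ 0.1836  1.4439 -0.2558] 0.036067675697230246
```

View pics/zz2.png

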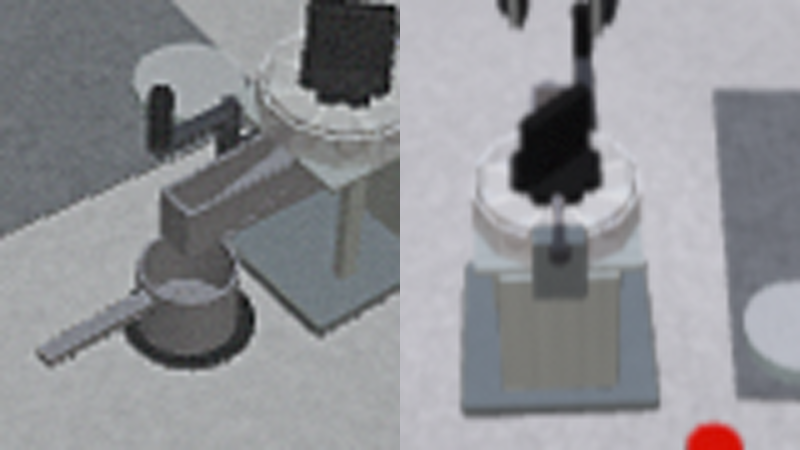

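View pics/c14.png

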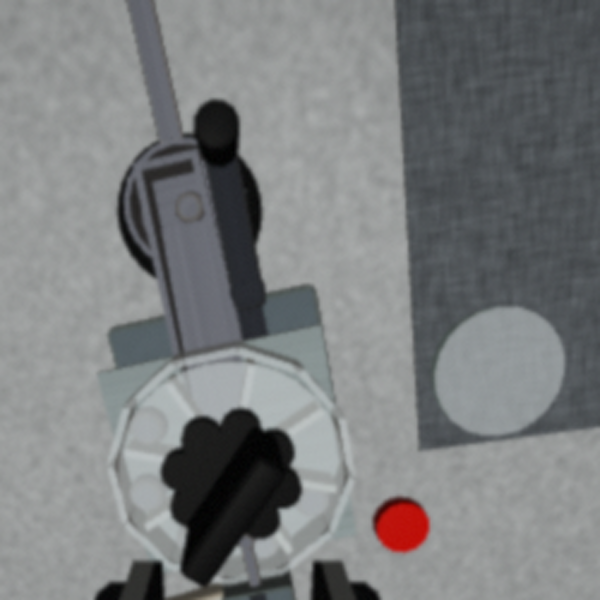

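A ball is visible in the chute near the mouth, at crop (190,207). I'll check whether it is moving.

Emit:
servo_tool:
  steps:
    - {"x": 0, "y": 0, "z": 0, "yaw": 6}
    - {"x": 0, "y": 0, "z": 0, "yaw": 12}
    - {"x": 0, "y": 0, "z": 0, "yaw": 12}
    - {"x": 0, "y": 0, "z": 0, "yaw": 12}

```text
time: 27.88
ee_pos: [0.6565, 0.0472, 0.2592]
tcp_rot: [179.6, -0.3, -174.3]
wrist_force: [0.1, -0.7, 0.4]
opening: 0.0359
```

```bash
python3 snap.py 15; python3 - <<'E'
import cv2,numpy as np
im=cv2.imread('pics/w15.png'); a=cv2.imread('pics/s15.png')
cv2.imwrite('pics/c15.png',np.hstack([cv2.resize(im[0:160,190:350],(400,400),interpolation=cv2.INTER_CUBIC),cv2.resize(a[180:250,240:310],(400,400),interpolation=cv2.INTER_CUBIC)]))
E
```

```text
27.875 [0.6565 0.0472 0.2592] [ 179.6222   -0.3095 -174.2504] [ 3.9692 21.4168 30.26   99.1643  0.368  -1.7803] [ 0.1254 -0.7154  0.4035] 0.035888927382876995
```

View pics/c15.png

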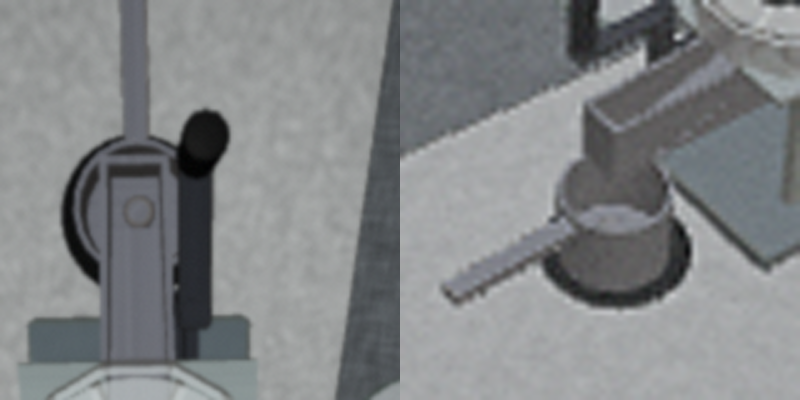

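```bash
python3 - <<'E'
from h import *
z=np.load('pics/w15.npz'); d=z['d']; c=cam('wrist',dict(ee_pos=z['p'],tcp_rot=z['r'])); P=cloud(c,d)*1000
for v in (68,76,84,92,100,110,125): print(v,P[v,245].round(0),P[v,238].round(0))
E
```

```text
68 [539.  33.  86.] [540.  26.  87.]
76 [537.  32.   3.] [538.  23.   4.]
84 [548.  33.  19.] [548.  24.   5.]
92 [561.  35.  73.] [561.  28.  74.]
100 [569.  36.  76.] [570.  28.  77.]
110 [579.  37.  79.] [580.  29.  79.]
125 [594.  38.  82.] [595.  31.  81.]
```

Depth puts the ball's top at z = 19 mm at (548, 33), so one ball is in the cup. Second click.

Emit:
servo_tool:
  steps:
    - {"x": 0, "y": 0, "z": 0, "yaw": -9}
    - {"x": 0, "y": 0, "z": 0, "yaw": -18}
    - {"x": 0, "y": 0, "z": 0, "yaw": -27}
    - {"x": 0, "y": 0, "z": 0, "yaw": -36}
    - {"x": 0, "y": -0.5, "z": 0, "yaw": -44}
    - {"x": 0, "y": -0.5, "z": -30, "yaw": -44}
    - {"x": 0, "y": -0.5, "z": -70, "yaw": -44}
    - {"x": 0, "y": -0.5, "z": -91, "yaw": -44}
    - {"x": 0, "y": -0.5, "z": -91, "yaw": -44}

```text
time: 29.1
ee_pos: [0.6559, 0.0467, 0.167]
tcp_rot: [179.7, -0.4, 141.8]
wrist_force: [-0.5, 0.1, 1.4]
opening: 0.0362
```

Emit:
servo_tool:
  steps:
    - {"x": 0, "y": 0, "z": 0, "yaw": 0}
    - {"x": 0, "y": 0, "z": 0, "yaw": 0}
    - {"x": 0, "y": 0, "z": 0, "yaw": 0}
    - {"x": 0, "y": 0, "z": 0, "yaw": 0}
    - {"x": 0, "y": 0, "z": 0, "yaw": 0}
  grip: 8
  grip_force: 40

```text
time: 29.72
ee_pos: [0.6566, 0.0475, 0.168]
tcp_rot: [179.6, -0.3, 141.8]
wrist_force: [3.6, 5.0, 0.3]
opening: 0.0113
```

```bash
python3 snap.py 16
```

```text
29.725 [0.6566 0.0475 0.168 ] [179.582   -0.3362 141.773 ] [ 3.9213 19.2355 17.3111 88.0444  0.5355 42.1497] [3.627  5.0323 0.2983] 0.01133133967427892
```

View pics/ws16.png

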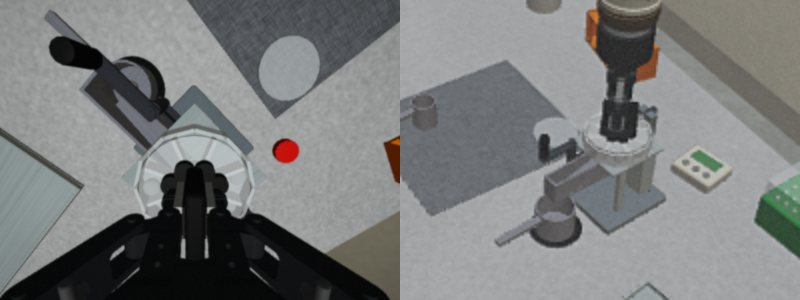

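The paddle is gripped and the cup hasn't moved. Click.

Emit:
servo_tool:
  steps:
    - {"x": 0, "y": 0, "z": 0, "yaw": -7}
    - {"x": 0, "y": 0, "z": 0, "yaw": -14}
    - {"x": 0, "y": 0, "z": 0, "yaw": -21}
    - {"x": 0, "y": 0, "z": 0, "yaw": -28}
    - {"x": 0, "y": 0, "z": 0, "yaw": -35}
    - {"x": 0, "y": 0, "z": 0, "yaw": -41}
    - {"x": 0, "y": 0, "z": 0, "yaw": -45}
    - {"x": 0, "y": 0, "z": 0, "yaw": -45}
    - {"x": 0, "y": 0, "z": 0, "yaw": -45}

```text
time: 30.95
ee_pos: [0.6588, 0.0488, 0.1681]
tcp_rot: [179.3, -0.4, 96.8]
wrist_force: [14.9, 6.8, -7.3]
opening: 0.0113
```

Emit:
servo_tool:
  steps:
    - {"x": 0, "y": 0, "z": 0, "yaw": 0}
    - {"x": 0, "y": 0, "z": 0, "yaw": 0}
    - {"x": 0, "y": 0, "z": 0, "yaw": 0}
    - {"x": 0, "y": 0, "z": 50, "yaw": 0}
    - {"x": 0, "y": 0, "z": 90, "yaw": 10}
    - {"x": 0, "y": 0, "z": 90, "yaw": 20}
    - {"x": 0, "y": 0, "z": 90, "yaw": 30}
    - {"x": 0, "y": 0, "z": 90, "yaw": 40}
    - {"x": 0, "y": 0, "z": 90, "yaw": 50}
    - {"x": 0, "y": 0, "z": 90, "yaw": 60}
    - {"x": 0, "y": 0, "z": 90, "yaw": 70}
    - {"x": 0, "y": 0, "z": 90, "yaw": 80}
  grip: 36

```text
time: 32.45
ee_pos: [0.6587, 0.0486, 0.2583]
tcp_rot: [179.3, -0.4, 177.1]
wrist_force: [0.7, -0.0, -0.8]
opening: 0.0359
```

```bash
python3 snap.py 17; python3 - <<'E'
import cv2,numpy as np
im=cv2.imread('pics/w17.png'); a=cv2.imread('pics/s17.png')
cv2.imwrite('pics/c17.png',np.hstack([cv2.resize(im[0:240,150:390],(400,400),interpolation=cv2.INTER_CUBIC),cv2.resize(a[170:260,220:310],(400,400),interpolation=cv2.INTER_CUBIC)]))
E
```

```text
32.45 [0.6587 0.0486 0.2583] [179.3411  -0.4305 177.1152] [ 3.9409 21.7811 30.632  99.2     0.7054  6.826 ] [ 0.7103 -0.0353 -0.7503] 0.03594568348909974
```

View pics/c17.png

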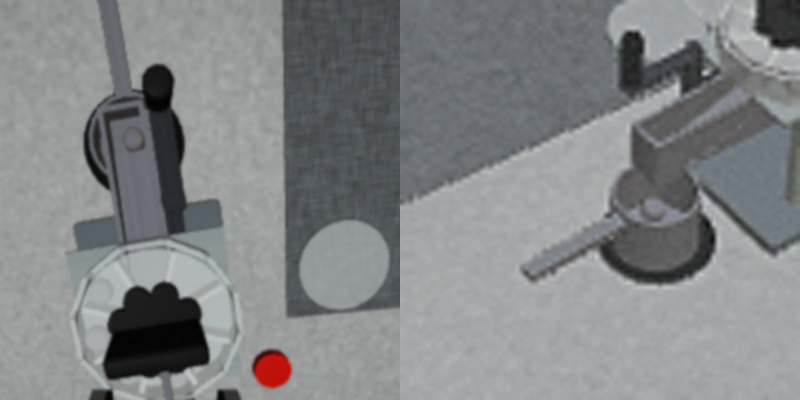

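A second ball shows in the cup (right view, (652,208)). Now I'll fetch the cup.

Emit:
servo_tool:
  steps:
    - {"x": -55, "y": -8, "z": 5, "yaw": 5}
    - {"x": -110, "y": -15, "z": 5, "yaw": 10}
    - {"x": -165, "y": -22, "z": 0, "yaw": 10}
    - {"x": -200, "y": -25, "z": -20, "yaw": 10}
    - {"x": -205, "y": -25.5, "z": -70, "yaw": 10}
    - {"x": -205, "y": -25.5, "z": -120, "yaw": 10}
    - {"x": -202, "y": -25.5, "z": -165, "yaw": 10}
    - {"x": -195, "y": -25, "z": -200, "yaw": 10}
    - {"x": -188.5, "y": -25, "z": -219, "yaw": 10}
    - {"x": -188.5, "y": -25, "z": -219, "yaw": 10}

```text
time: 33.8
ee_pos: [0.4694, 0.0236, 0.0382]
tcp_rot: [179.3, -0.6, -173.3]
wrist_force: [0.0, -0.4, -0.5]
opening: 0.0362
```

```bash
python3 snap.py 18
```

```text
33.8 [0.4694 0.0236 0.0382] [ 179.3327   -0.5724 -173.2969] [  2.5248  -3.847  -22.7269  71.7396   0.6238  -4.1784] [ 0.0045 -0.4283 -0.4721] 0.03622947260362849
```

View pics/ws18.png

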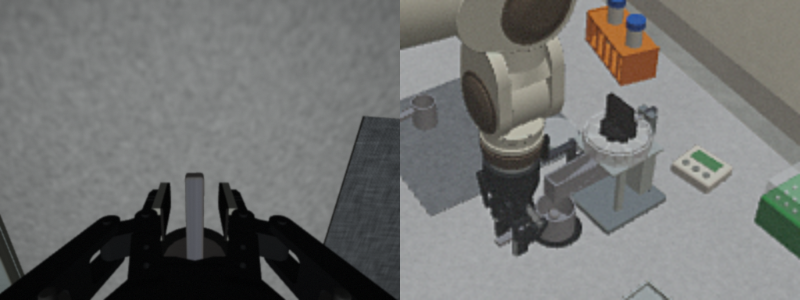

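Emit:
servo_tool:
  steps:
    - {"x": 0, "y": 0, "z": 0, "yaw": 0}
    - {"x": 0, "y": 0, "z": 0, "yaw": 0}
    - {"x": 0, "y": 0, "z": 0, "yaw": 0}
    - {"x": 0, "y": 0, "z": 0, "yaw": 0}
    - {"x": 0, "y": 0, "z": 0, "yaw": 0}
    - {"x": 0, "y": 0, "z": 5, "yaw": 0}
    - {"x": 0, "y": 0, "z": 10, "yaw": 0}
    - {"x": -25, "y": -2.5, "z": 12, "yaw": 0}
    - {"x": -55, "y": -6, "z": 12, "yaw": 0}
    - {"x": -90, "y": -10, "z": 12, "yaw": 0}
    - {"x": -120, "y": -13, "z": 12, "yaw": 0}
    - {"x": -130, "y": -14, "z": 15, "yaw": 0}
  grip: 6
  grip_force: 50

```text
time: 35.4
ee_pos: [0.3391, 0.0095, 0.055]
tcp_rot: [179.3, -0.4, -173.2]
wrist_force: [0.9, 0.0, -2.1]
opening: 0.0109
```

Emit:
servo_tool:
  steps:
    - {"x": 0, "y": -20, "z": 15, "yaw": 0}
    - {"x": 0, "y": -45, "z": 35, "yaw": 0}
    - {"x": 0, "y": -60, "z": 45, "yaw": 0}
    - {"x": 0, "y": -60, "z": 45, "yaw": 0}

```text
time: 35.9
ee_pos: [0.3401, -0.0512, 0.101]
tcp_rot: [179.4, -0.3, -173.3]
wrist_force: [-0.3, -1.0, -2.7]
opening: 0.0107
```

```bash
python3 snap.py 19; python3 zoom.py 3; python3 - <<'E'
from h import *
z=np.load('pics/side0.npz'); c=cam('side')
im=z['im']
for uv in [(280,290),(322,254),(409,322),(368,361)]: print('side',ray(c,*uv,.014).round(3))
c2=cam('scene')
for uv in [(85,262),(191,249),(189,214),(95,218)]: print(uv,ray(c2,*uv,.014).round(3))
cv2.imwrite('pics/c19.png',np.hstack([cv2.resize(im[240:384,262:422,::-1],(400,360),interpolation=cv2.INTER_CUBIC),cv2.resize(np.load('pics/scene0.npz')['im'][190:290,70:210,::-1],(400,360),interpolation=cv2.INTER_CUBIC)]))
E
```

```text
35.9 [ 0.3401 -0.0512  0.101 ] [ 179.3765   -0.3262 -173.3355] [ -8.9561 -24.0976 -31.9641  82.6155   0.5126 -15.6209] [-0.2749 -0.9975 -2.7051] 0.01066356534430102
side [ 0.431 -0.178  0.014]
side [ 0.591 -0.137  0.014]
side [ 0.653 -0.408  0.014]
side [ 0.504 -0.434  0.014]
(85, 262) [ 0.67  -0.377  0.014]
(191, 249) [ 0.603 -0.115  0.014]
(189, 214) [ 0.454 -0.154  0.014]
(95, 218) [ 0.493 -0.429  0.014]
```

View pics/c19.png

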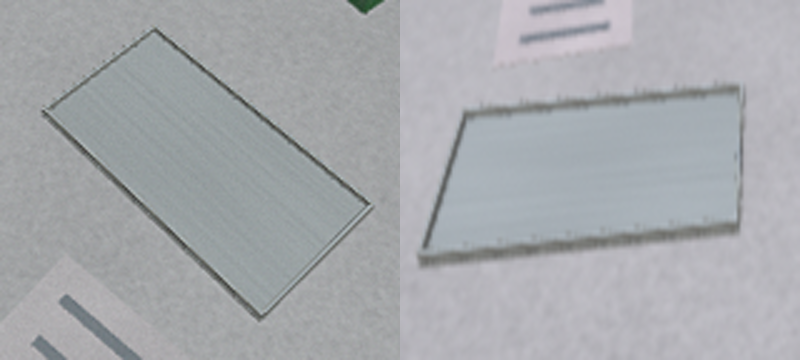

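View pics/s19.png

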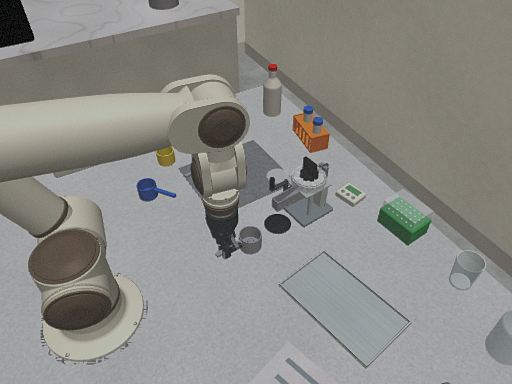

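Emit:
servo_tool:
  steps:
    - {"x": 10, "y": -25, "z": 0, "yaw": -3}
    - {"x": 25, "y": -55, "z": 0, "yaw": -6}
    - {"x": 45, "y": -90, "z": 0, "yaw": -10}
    - {"x": 65, "y": -125, "z": 0, "yaw": -14}
    - {"x": 85, "y": -160, "z": 0, "yaw": -18}
    - {"x": 105, "y": -195, "z": 0, "yaw": -21}
    - {"x": 125, "y": -225, "z": 0, "yaw": -24}
    - {"x": 138, "y": -248, "z": 0, "yaw": -27}
    - {"x": 145, "y": -257, "z": 0, "yaw": -27}
    - {"x": 145, "y": -257, "z": 0, "yaw": -27}

```text
time: 37.35
ee_pos: [0.4841, -0.3065, 0.0989]
tcp_rot: [179.3, -0.5, 159.9]
wrist_force: [-1.5, 1.4, -3.1]
opening: 0.0111
```

```bash
python3 snap.py 20; python3 - <<'E'
from h import *
im,_,_=save('scene','y20')
a=np.load('pics/s20.npz')['im']
cv2.imwrite('pics/c20.png',np.hstack([cv2.resize(a[200:384,200:430,::-1],(400,320),interpolation=cv2.INTER_CUBIC),cv2.resize(im[150:290,60:235,::-1],(400,320),interpolation=cv2.INTER_CUBIC)]))
E
```

```text
37.35 [ 0.4841 -0.3065  0.0989] [179.3001  -0.5405 159.8784] [-32.5994   8.5407  -3.0987  79.0396   0.5666 -12.4778] [-1.4549  1.3754 -3.1428] 0.011104743336202651
```

View pics/c20.png

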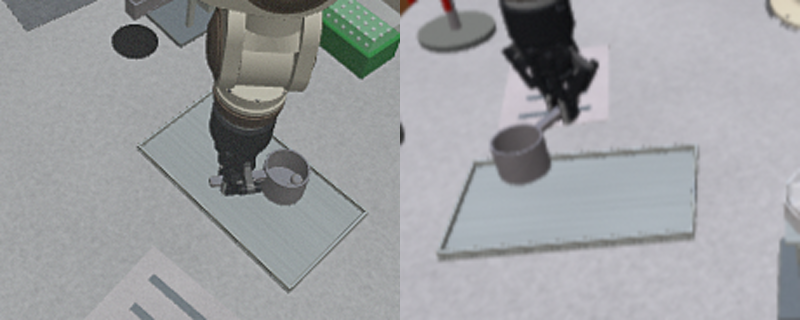

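View pics/w20.png

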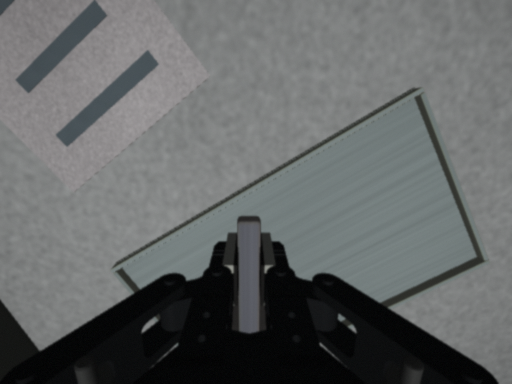

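```bash
python3 - <<'E'
from h import *
z=np.load('pics/w20.npz'); c=cam('wrist',dict(ee_pos=z['p'],tcp_rot=z['r']))
A,B,C=[ray(c,*uv,.014)[:2]*1000 for uv in [(116,266),(418,89),(485,261)]]
print(A,B,C,np.linalg.norm(A-B),np.linalg.norm(B-C),'centre',(A+C)/2,'yaw',np.degrees(np.arctan2(-(B-A)[0],(B-A)[1])))
E
```

```text
[ 492.75964597 -431.22395726] [ 439.40700582 -159.00698448] [ 601.30106461 -127.01146032] 277.3960787066249 165.02545209271892 centre [ 547.03035529 -279.11770879] yaw 11.089013154210715
```

The tray centre is (547, −279) with yaw 11°, so the cup is over its spot at (559, −334). I'll lower and release.

Emit:
servo_tool:
  steps:
    - {"x": 0, "y": 0, "z": -20, "yaw": 0}
    - {"x": 0, "y": 0, "z": -38, "yaw": 0}
    - {"x": 0, "y": 0, "z": -48, "yaw": 0}
    - {"x": 0, "y": 0, "z": -53, "yaw": 0}
    - {"x": 0, "y": 0, "z": -55, "yaw": 0}
    - {"x": 0, "y": 0, "z": -55, "yaw": 0}

```text
time: 38.25
ee_pos: [0.4841, -0.3063, 0.0456]
tcp_rot: [179.3, -0.4, 159.9]
wrist_force: [-1.2, 1.2, 1.0]
opening: 0.0107
```

Emit:
servo_tool:
  steps:
    - {"x": 0, "y": 0, "z": 0, "yaw": 0}
    - {"x": 0, "y": 0, "z": 0, "yaw": 0}
    - {"x": 0, "y": 0, "z": 0, "yaw": 0}
    - {"x": 0, "y": 0, "z": 20, "yaw": 0}
    - {"x": -20, "y": 20, "z": 60, "yaw": 0}
    - {"x": -40, "y": 50, "z": 120, "yaw": 0}
    - {"x": -60, "y": 80, "z": 180, "yaw": 0}
    - {"x": -60, "y": 80, "z": 180, "yaw": 0}
  grip: 36

```text
time: 39.25
ee_pos: [0.4243, -0.2257, 0.2298]
tcp_rot: [179.4, -0.1, 159.9]
wrist_force: [0.9, 0.2, -0.3]
opening: 0.036
```

```bash
python3 snap.py 21
```

```text
39.25 [ 0.4243 -0.2257  0.2298] [179.3649  -0.0755 159.9176] [-28.3479  -4.7733  -2.3017  92.6376   0.6176  -8.266 ] [ 0.9177  0.2471 -0.2702] 0.03598586362910016
```

View pics/w21.png

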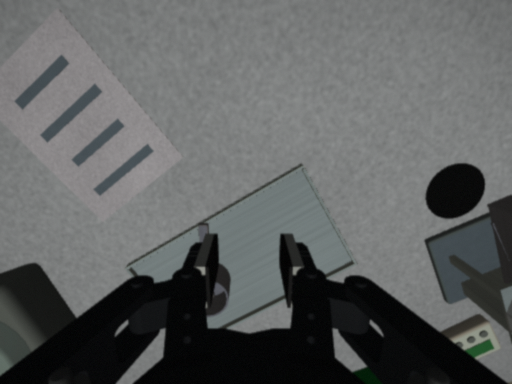

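View pics/s21.png

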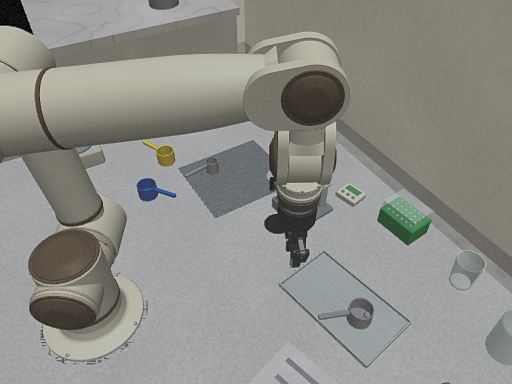

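Emit:
servo_tool:
  steps:
    - {"x": -15, "y": 30, "z": 30, "yaw": 3}
    - {"x": -25, "y": 80, "z": 50, "yaw": 6}
    - {"x": -30, "y": 130, "z": 60, "yaw": 9}
    - {"x": -30, "y": 180, "z": 70, "yaw": 12}
    - {"x": -30, "y": 230, "z": 70, "yaw": 15}
    - {"x": -30, "y": 280, "z": 70, "yaw": 18}
    - {"x": -30, "y": 330, "z": 70, "yaw": 21}
    - {"x": -30, "y": 380, "z": 70, "yaw": 24}
    - {"x": -25, "y": 430, "z": 70, "yaw": 27}
    - {"x": -20, "y": 480, "z": 70, "yaw": 30}
    - {"x": -15, "y": 520, "z": 70, "yaw": 30}
    - {"x": -15, "y": 520, "z": 70, "yaw": 30}

```text
time: 40.85
ee_pos: [0.41, 0.2959, 0.2937]
tcp_rot: [179.5, -0.5, -169.9]
wrist_force: [0.7, -0.1, -0.4]
opening: 0.0362
```

```bash
python3 snap.py 22; python3 - <<'E'
from h import *
a=np.load('pics/s22.npz')['im']; b=np.load('pics/w22.npz')['im']
cv2.imwrite('pics/c22.png',np.hstack([cv2.resize(a[290:335,330:385,::-1],(400,328),interpolation=cv2.INTER_CUBIC),cv2.resize(b[:,:,::-1],(400,328))]))
E
```

```text
40.85 [0.41   0.2959 0.2937] [ 179.4565   -0.4716 -169.9449] [35.4608  0.1645  9.6293 99.6576  0.6932 25.4068] [ 0.6559 -0.1475 -0.4315] 0.036180985702831535
```

View pics/c22.png

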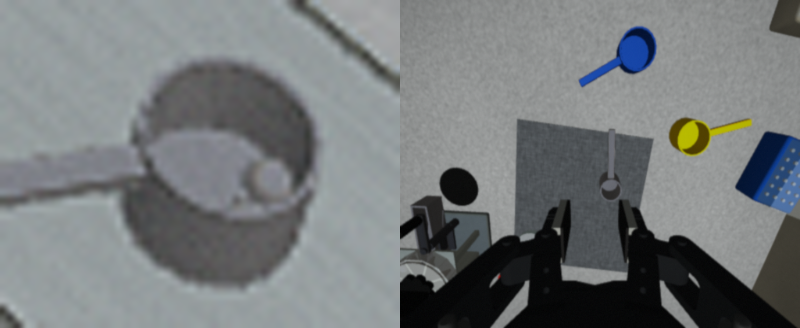

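```bash
python3 - <<'E'
from h import *
im,_,_=save('scene','y22')
cv2.imwrite('pics/c22b.png',cv2.resize(im[205:270,80:180,::-1],(800,520),interpolation=cv2.INTER_CUBIC))
b=np.load('pics/w22.npz')['im']; print(b.shape)
E
python3 cups.py w22 "[(250,300,145,245,21)]"
```

```text
(384, 512, 3)
centre [481.7 342.4] n 188 rms 0.94 yaw 9.5 off -0.6 reach 103.8 zh 42.4 grip80 [402.8 329.2]
```

View pics/c22b.png

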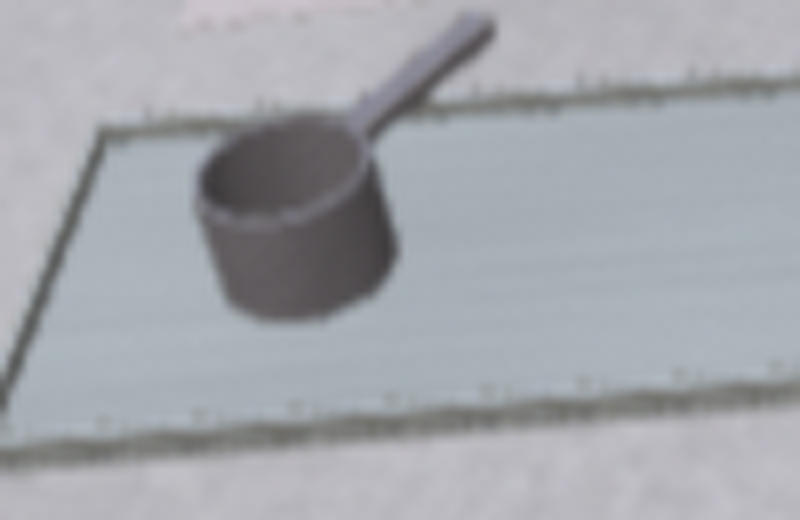

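I'll check the second ball later from above. The narrow cup hasn't moved, so I'll grip it.

Emit:
servo_tool:
  steps:
    - {"x": -4, "y": 17, "z": -40, "yaw": 0}
    - {"x": -7, "y": 33.5, "z": -90, "yaw": -0.5}
    - {"x": -7, "y": 33.5, "z": -145, "yaw": -0.5}
    - {"x": -7, "y": 33.5, "z": -195, "yaw": -0.5}
    - {"x": -7, "y": 33.5, "z": -235, "yaw": -0.5}
    - {"x": -7, "y": 33.5, "z": -254, "yaw": -0.5}
    - {"x": -7, "y": 33.5, "z": -254, "yaw": -0.5}

```text
time: 41.88
ee_pos: [0.4026, 0.3259, 0.0413]
tcp_rot: [179.5, -0.4, -170.7]
wrist_force: [-0.2, 0.4, 0.6]
opening: 0.0361
```

```bash
python3 snap.py 23
```

```text
41.875 [0.4026 0.3259 0.0413] [ 179.4627   -0.4184 -170.6646] [ 38.647    2.114  -16.4834  71.5044   0.6734  29.313 ] [-0.2352  0.411   0.6314] 0.03605655632994782
```

View pics/ws23.png

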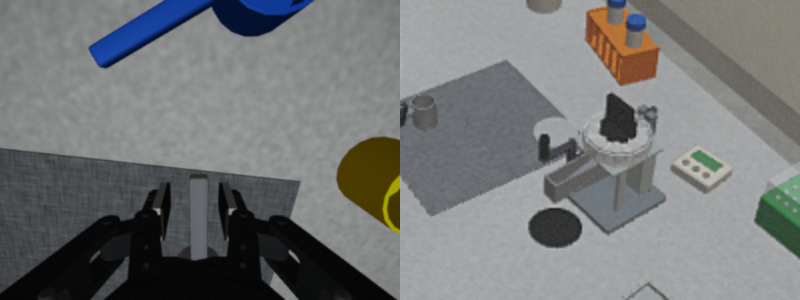

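Emit:
servo_tool:
  steps:
    - {"x": 0, "y": 3.5, "z": -2, "yaw": 0}
    - {"x": 0, "y": 3.5, "z": -2, "yaw": 0}

```text
time: 42.22
ee_pos: [0.4041, 0.3312, 0.0425]
tcp_rot: [179.3, -0.1, -170.6]
wrist_force: [-0.3, 0.1, 0.0]
opening: 0.0359
```

Emit:
servo_tool:
  steps:
    - {"x": 0, "y": 0, "z": 0, "yaw": 0}
    - {"x": 0, "y": 0, "z": 0, "yaw": 0}
    - {"x": 0, "y": 0, "z": 0, "yaw": 0}
    - {"x": 0, "y": 0, "z": 0, "yaw": 0}
    - {"x": 0, "y": 0, "z": 0, "yaw": 0}
    - {"x": 0, "y": 0, "z": 10, "yaw": 0}
    - {"x": 0, "y": 0, "z": 20, "yaw": 0}
    - {"x": 0, "y": 0, "z": 20, "yaw": 0}
  grip: 6
  grip_force: 50

```text
time: 43.22
ee_pos: [0.4046, 0.3315, 0.0636]
tcp_rot: [179.3, -0.1, -170.6]
wrist_force: [-0.1, -1.1, -1.3]
opening: 0.0108
```

```bash
python3 snap.py 24
```

```text
43.225 [0.4046 0.3315 0.0636] [ 179.2641   -0.0665 -170.6313] [ 38.9913   1.694  -14.3849  73.6152   0.6726  29.6249] [-0.0895 -1.1464 -1.2805] 0.01076782667766659
```

View pics/ws24.png

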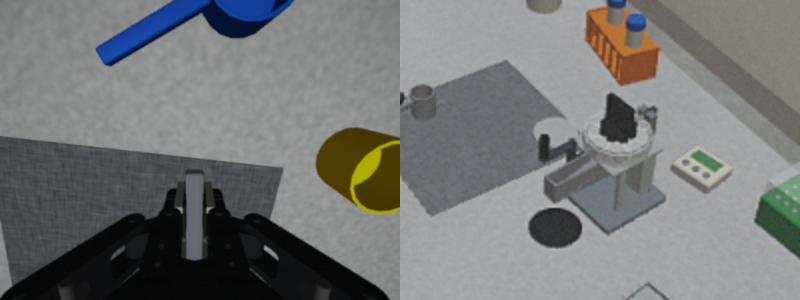

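Emit:
servo_tool:
  steps:
    - {"x": -15, "y": -25, "z": 10, "yaw": 0}
    - {"x": -30, "y": -60, "z": 10, "yaw": 0}
    - {"x": -45, "y": -100, "z": 10, "yaw": -0.5}
    - {"x": -60, "y": -140, "z": 10, "yaw": -1}
    - {"x": -65, "y": -180, "z": 10, "yaw": -1.5}
    - {"x": -65, "y": -220, "z": 10, "yaw": -2}
    - {"x": -65, "y": -255, "z": 5, "yaw": -2.5}
    - {"x": -65, "y": -290, "z": 0, "yaw": -2.5}
    - {"x": -65, "y": -312, "z": -6, "yaw": -2.5}
    - {"x": -65, "y": -321.5, "z": -10, "yaw": -2.5}
    - {"x": -65, "y": -321.5, "z": -10, "yaw": -2.5}

```text
time: 44.7
ee_pos: [0.339, 0.0096, 0.0523]
tcp_rot: [179.3, -0.2, -173.2]
wrist_force: [-0.3, -0.4, -1.2]
opening: 0.011
```

```bash
python3 st.py; python3 snap.py 25
```

```text
44.7 [0.339  0.0096 0.0523] [ 179.2954   -0.1754 -173.1908] [  1.0908 -24.239  -37.4629  77.0209   0.6837  -5.7188] [-0.3216 -0.3507 -1.2491] 0.011048530712525277 toolz [-0.0045  0.0118 -0.9999]
44.7 [0.339  0.0096 0.0523] [ 179.2954   -0.1754 -173.1908] [  1.0908 -24.239  -37.4629  77.0209   0.6837  -5.7188] [-0.3216 -0.3507 -1.2491] 0.011048530712525277
```

View pics/s25.png

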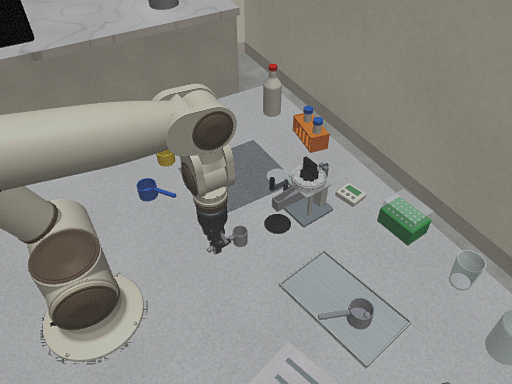

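Emit:
servo_tool:
  steps:
    - {"x": 25, "y": 2.5, "z": 0, "yaw": 0}
    - {"x": 55, "y": 5.5, "z": 0, "yaw": 0}
    - {"x": 85, "y": 8.5, "z": 0, "yaw": 0}
    - {"x": 112, "y": 11.5, "z": 0, "yaw": 0}
    - {"x": 127, "y": 13.5, "z": 0, "yaw": 0}
    - {"x": 132, "y": 14, "z": -3, "yaw": 0}
    - {"x": 132, "y": 14, "z": -6, "yaw": 0}
    - {"x": 132, "y": 14, "z": -9, "yaw": 0}
    - {"x": 132, "y": 14, "z": -10, "yaw": 0}
    - {"x": 132, "y": 14, "z": -10, "yaw": 0}

```text
time: 46.05
ee_pos: [0.471, 0.0241, 0.0427]
tcp_rot: [179.3, -0.1, -173.1]
wrist_force: [-0.4, -0.0, -1.1]
opening: 0.0109
```

Emit:
servo_tool:
  steps:
    - {"x": 0, "y": 0, "z": 0, "yaw": 0}
    - {"x": 0, "y": 0, "z": 0, "yaw": 0}
    - {"x": 0, "y": 0, "z": 0, "yaw": 0}
    - {"x": -2, "y": 0, "z": 20, "yaw": 0}
    - {"x": -20, "y": 0, "z": 60, "yaw": 0}
    - {"x": -25, "y": 0, "z": 115, "yaw": 0}
    - {"x": -20, "y": 0, "z": 170, "yaw": 0}
    - {"x": 10, "y": 0, "z": 215, "yaw": 0}
    - {"x": 60, "y": 8, "z": 220, "yaw": 0}
    - {"x": 115, "y": 15, "z": 220, "yaw": 0}
    - {"x": 160, "y": 21, "z": 220, "yaw": 0}
    - {"x": 186, "y": 23.5, "z": 220, "yaw": 0}
  grip: 36
  grip_force: 40

```text
time: 47.55
ee_pos: [0.6588, 0.048, 0.2614]
tcp_rot: [179.3, -0.2, -173.1]
wrist_force: [-0.9, -0.1, -0.0]
opening: 0.0361
```

```bash
python3 snap.py 26; python3 - <<'E'
import cv2,numpy as np
im=cv2.imread('pics/w26.png'); a=cv2.imread('pics/s26.png')
cv2.imwrite('pics/c26.png',np.hstack([cv2.resize(im[0:240,150:390],(400,400),interpolation=cv2.INTER_CUBIC),cv2.resize(a[170:260,220:310],(400,400),interpolation=cv2.INTER_CUBIC)]))
from h import *
z=np.load('pics/w26.npz'); d=z['d']; c=cam('wrist',dict(ee_pos=z['p'],tcp_rot=z['r'])); P=cloud(c,d)*1000
X,Y,Z=P[...,0],P[...,1],P[...,2]
m=(Z>42)&(Z<54)&(abs(X-549)<40)&(abs(Y-33)<40); q=P[m]; print(len(q),q.min(0),q.max(0))
m=(Z>36)&(Z<48)&(X<515)&(X>430)&(abs(Y-25)<40); q=P[m]; print('handle',len(q),q.mean(0),cv2.fitLine(q[:,:2].astype(np.float32),cv2.DIST_HUBER,0,.01,.01).ravel(), q[:,0].min())
m=(Z>-3)&(Z<10)&(abs(X-549)<10)&(abs(Y-33)<10); print('floor through mouth',m.sum(),np.median(Z[m]) if m.any() else None)
E
```

```text
47.55 [0.6588 0.048  0.2614] [ 179.2847   -0.1984 -173.1062] [ 3.8837 21.7789 30.977  99.4338  0.7039 -3.0104] [-0.8999 -0.0546 -0.0171] 0.036115810409458396
97 [509.93936071  12.50024407  42.13523455] [560.70399054  52.80090318  47.45392983]
handle 535 [491.12135894  26.51594606  40.55120895] [9.9323231e-01 1.1614487e-01 4.9105099e+02 2.6475136e+01] 467.53109649086
floor through mouth 189 4.730461243447504
```

View pics/c26.png

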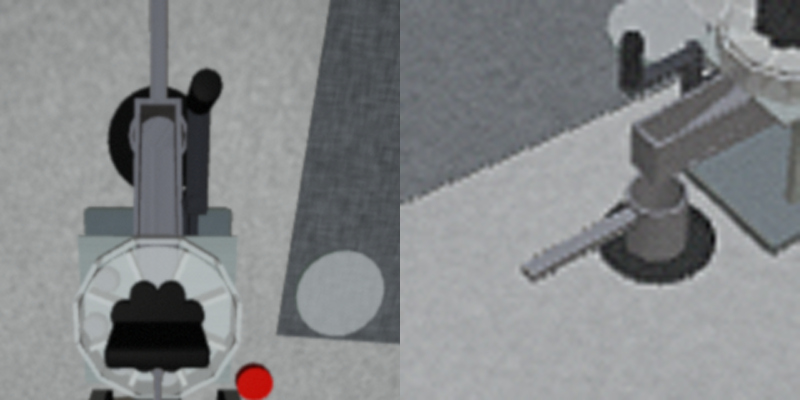

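The narrow cup is centred under the mouth; its floor shows through at z ≈ 5 mm. I'll go to the paddle at its new angle.

Emit:
servo_tool:
  steps:
    - {"x": 0, "y": 0, "z": 0, "yaw": -10}
    - {"x": 0, "y": 0, "z": 0, "yaw": -20}
    - {"x": 0, "y": 0, "z": 0, "yaw": -30}
    - {"x": 0, "y": 0, "z": 0, "yaw": -40}
    - {"x": 0, "y": 0, "z": 0, "yaw": -50}
    - {"x": 0, "y": 0, "z": 0, "yaw": -60}
    - {"x": 0, "y": 0, "z": 0, "yaw": -70}
    - {"x": -1, "y": -0.5, "z": 0, "yaw": -80}
    - {"x": -1, "y": -0.5, "z": 0, "yaw": -90}
    - {"x": -1, "y": -0.5, "z": -40, "yaw": -90}
    - {"x": -1, "y": -0.5, "z": -80, "yaw": -90}
    - {"x": -1, "y": -0.5, "z": -94, "yaw": -90}

```text
time: 49.15
ee_pos: [0.656, 0.0472, 0.1644]
tcp_rot: [179.5, -0.3, 96.9]
wrist_force: [0.5, -0.5, 0.2]
opening: 0.036
```

Emit:
servo_tool:
  steps:
    - {"x": 0, "y": 0, "z": 0, "yaw": 0}
    - {"x": 0, "y": 0, "z": 0, "yaw": 0}
    - {"x": 0, "y": 0, "z": 0, "yaw": 0}
    - {"x": 0, "y": 0, "z": 0, "yaw": 0}
    - {"x": 0, "y": 0, "z": 0, "yaw": 0}
  grip: 8

```text
time: 49.78
ee_pos: [0.6588, 0.0476, 0.1661]
tcp_rot: [179.1, -0.3, 96.9]
wrist_force: [19.2, 2.6, -4.2]
opening: 0.0118
```

```bash
python3 snap.py 27
```

```text
49.775 [0.6588 0.0476 0.1661] [179.0604  -0.2623  96.9005] [ 4.0048 18.6228 16.3173 86.7693  0.3094 87.1089] [19.2361  2.5888 -4.157 ] 0.011764156178997912
```

View pics/ws27.png

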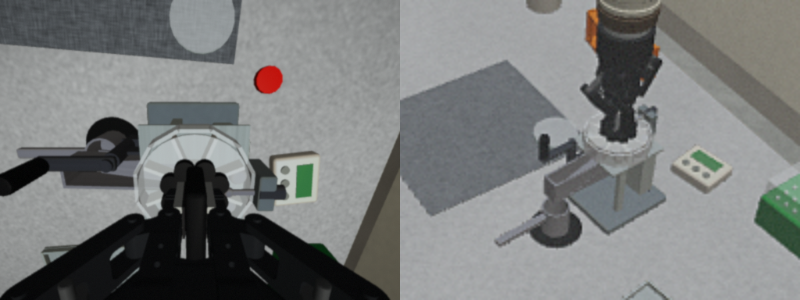

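Gripped, and the cup hasn't moved. Third click.

Emit:
servo_tool:
  steps:
    - {"x": 0, "y": 0, "z": 0, "yaw": -7}
    - {"x": 0, "y": 0, "z": 0, "yaw": -14}
    - {"x": 0, "y": 0, "z": 0, "yaw": -21}
    - {"x": 0, "y": 0, "z": 0, "yaw": -28}
    - {"x": 0, "y": 0, "z": 0, "yaw": -35}
    - {"x": 0, "y": 0, "z": 0, "yaw": -41}
    - {"x": 0, "y": 0, "z": 0, "yaw": -45}
    - {"x": 0, "y": 0, "z": 0, "yaw": -45}
    - {"x": 0, "y": 0, "z": 0, "yaw": -45}

```text
time: 51.0
ee_pos: [0.6606, 0.0472, 0.1661]
tcp_rot: [178.9, -0.4, 51.8]
wrist_force: [15.3, -2.0, -10.5]
opening: 0.0116
```

Emit:
servo_tool:
  steps:
    - {"x": 0, "y": 0, "z": 0, "yaw": 0}
    - {"x": 0, "y": 0, "z": 0, "yaw": 0}
    - {"x": 0, "y": 0, "z": 0, "yaw": 0}
    - {"x": 0, "y": 0, "z": 50, "yaw": 0}
    - {"x": 0, "y": 0, "z": 95, "yaw": 10}
    - {"x": 0, "y": 0, "z": 95, "yaw": 20}
    - {"x": 0, "y": 0, "z": 95, "yaw": 30}
    - {"x": 0, "y": 0, "z": 95, "yaw": 40}
    - {"x": 0, "y": 0, "z": 95, "yaw": 50}
    - {"x": 0, "y": 0, "z": 95, "yaw": 60}
    - {"x": 0, "y": 0, "z": 95, "yaw": 70}
    - {"x": 0, "y": 0, "z": 95, "yaw": 80}
  grip: 36

```text
time: 52.5
ee_pos: [0.6604, 0.0472, 0.2615]
tcp_rot: [178.9, -0.4, 132.2]
wrist_force: [0.8, 0.8, 0.0]
opening: 0.0362
```

Emit:
servo_tool:
  steps:
    - {"x": 0, "y": 0, "z": 0, "yaw": 10}
    - {"x": 0, "y": 0, "z": 0, "yaw": 20}
    - {"x": 0, "y": 0, "z": 0, "yaw": 30}
    - {"x": 0, "y": 0, "z": 0, "yaw": 40}
    - {"x": 0, "y": 0, "z": 0, "yaw": 50}
    - {"x": 0, "y": 0, "z": 0, "yaw": 55}
    - {"x": 0, "y": 0, "z": 0, "yaw": 55}

```text
time: 53.38
ee_pos: [0.6604, 0.0473, 0.2618]
tcp_rot: [178.9, -0.4, -172.8]
wrist_force: [-0.0, 0.2, -0.7]
opening: 0.0357
```

```bash
python3 snap.py 28; python3 - <<'E'
import cv2,numpy as np
im=cv2.imread('pics/w28.png'); a=cv2.imread('pics/s28.png')
cv2.imwrite('pics/c28.png',np.hstack([cv2.resize(im[0:240,150:390],(400,400),interpolation=cv2.INTER_CUBIC),cv2.resize(a[170:260,220:310],(400,400),interpolation=cv2.INTER_CUBIC)]))
from h import *
z=np.load('pics/w28.npz'); d=z['d']; c=cam('wrist',dict(ee_pos=z['p'],tcp_rot=z['r'])); P=cloud(c,d)*1000
X,Y,Z=P[...,0],P[...,1],P[...,2]
m=(Z>-3)&(Z<30)&(abs(X-547)<12)&(abs(Y-33)<12); print(np.histogram(Z[m],range(-4,31,2)))
E
```

```text
53.375 [0.6604 0.0473 0.2618] [ 178.9069   -0.3673 -172.8454] [ 3.6753 22.2637 31.6573 99.8266  1.0688 -3.4799] [-0.0225  0.1782 -0.6656] 0.035695442584637485
(array([  0,   0,   0,  25, 116,  10,   1,   0,   5,  15,  36,  56,  19,
         1,   0,   0,   1]), array([-4, -2,  0,  2,  4,  6,  8, 10, 12, 14, 16, 18, 20, 22, 24, 26, 28,
       30]))
```

View pics/c28.png

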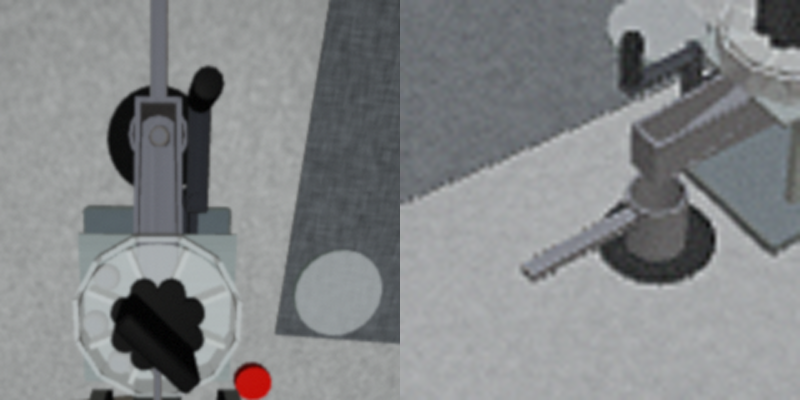

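The ball is in the narrow cup, with its top at z ≈ 19 mm through the mouth. I'll fetch it.

Emit:
servo_tool:
  steps:
    - {"x": -55, "y": -8, "z": 5, "yaw": 0}
    - {"x": -110, "y": -15, "z": 5, "yaw": 0}
    - {"x": -165, "y": -21, "z": 0, "yaw": 0}
    - {"x": -200, "y": -23.5, "z": -20, "yaw": 0}
    - {"x": -206, "y": -24, "z": -70, "yaw": 0}
    - {"x": -206, "y": -24, "z": -120, "yaw": 0}
    - {"x": -203, "y": -24, "z": -165, "yaw": 0}
    - {"x": -196, "y": -23.5, "z": -200, "yaw": 0}
    - {"x": -189.5, "y": -23, "z": -221, "yaw": 0}
    - {"x": -189.5, "y": -23, "z": -221, "yaw": 0}

```text
time: 54.72
ee_pos: [0.47, 0.0243, 0.0396]
tcp_rot: [178.9, -0.5, -173.0]
wrist_force: [0.1, -0.8, 1.1]
opening: 0.0361
```

```bash
python3 snap.py 29
```

```text
54.725 [0.47   0.0243 0.0396] [ 178.8934   -0.5192 -173.0053] [  2.3615  -3.8274 -22.5539  71.8804   1.0611  -4.6338] [ 0.0603 -0.7868  1.0549] 0.03605458200079061
```

View pics/ws29.png

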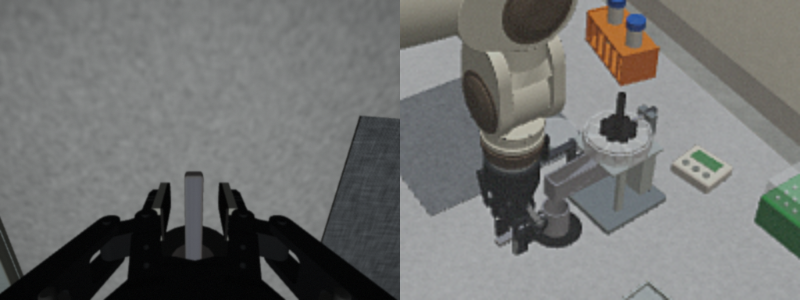

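Emit:
servo_tool:
  steps:
    - {"x": 0, "y": 0, "z": 0, "yaw": 0}
    - {"x": 0, "y": 0, "z": 0, "yaw": 0}
    - {"x": 0, "y": 0, "z": 0, "yaw": 0}
    - {"x": 0, "y": 0, "z": 0, "yaw": 0}
    - {"x": 0, "y": 0, "z": 0, "yaw": 0}
    - {"x": 0, "y": 0, "z": 5, "yaw": 0}
    - {"x": 0, "y": 0, "z": 10, "yaw": 0}
    - {"x": -25, "y": -2.5, "z": 12, "yaw": 0}
    - {"x": -55, "y": -6, "z": 12, "yaw": 0}
    - {"x": -90, "y": -10, "z": 12, "yaw": 0}
    - {"x": -120, "y": -13, "z": 12, "yaw": 0}
    - {"x": -130, "y": -14, "z": 15, "yaw": 0}
  grip: 6
  grip_force: 50

```text
time: 56.32
ee_pos: [0.3398, 0.0102, 0.0566]
tcp_rot: [178.9, -0.4, -173.0]
wrist_force: [0.8, -0.1, -1.4]
opening: 0.0103
```

Emit:
servo_tool:
  steps:
    - {"x": 0, "y": -20, "z": 15, "yaw": 0}
    - {"x": 0, "y": -45, "z": 45, "yaw": 0}
    - {"x": 0, "y": -60, "z": 90, "yaw": 0}
    - {"x": 0, "y": -80, "z": 130, "yaw": 0}
    - {"x": 0, "y": -110, "z": 150, "yaw": -5}
    - {"x": 10, "y": -140, "z": 150, "yaw": -10}
    - {"x": 20, "y": -170, "z": 150, "yaw": -15}
    - {"x": 30, "y": -190, "z": 150, "yaw": -17}
    - {"x": 30, "y": -190, "z": 150, "yaw": -17}

```text
time: 57.45
ee_pos: [0.3706, -0.181, 0.2064]
tcp_rot: [178.9, -0.4, 169.9]
wrist_force: [-0.5, -0.2, -1.2]
opening: 0.0111
```

```bash
python3 snap.py 30
```

```text
57.45 [ 0.3706 -0.181   0.2064] [178.9034  -0.3725 169.9204] [-26.6283 -13.8919 -12.8133  91.748    0.9451 -16.5506] [-0.4587 -0.1593 -1.1502] 0.011062099204684648
```

View pics/w30.png

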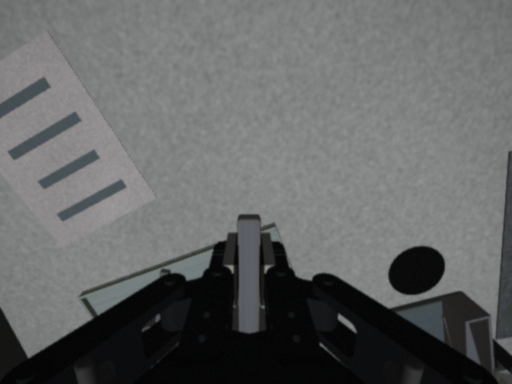

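View pics/s30.png

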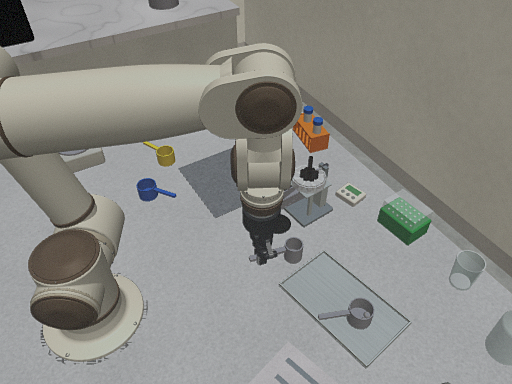

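Emit:
servo_tool:
  steps:
    - {"x": 30, "y": -8, "z": -30, "yaw": 0}
    - {"x": 60, "y": -17, "z": -70, "yaw": 0}
    - {"x": 80, "y": -23, "z": -110, "yaw": 0}
    - {"x": 88, "y": -25.5, "z": -130, "yaw": 0}
    - {"x": 88, "y": -25.5, "z": -148, "yaw": 0}
    - {"x": 88, "y": -25.5, "z": -156, "yaw": 0}
    - {"x": 88, "y": -25.5, "z": -160, "yaw": 0}
    - {"x": 88, "y": -25.5, "z": -161, "yaw": 0}
    - {"x": 88, "y": -25.5, "z": -161, "yaw": 0}

```text
time: 58.68
ee_pos: [0.4583, -0.2054, 0.0467]
tcp_rot: [178.9, -0.3, 170.0]
wrist_force: [-3.4, 1.5, 4.2]
opening: 0.011
```

```bash
python3 snap.py 31; python3 - <<'E'
from h import *
im,_,_=save('scene','y31')
a=np.load('pics/s31.npz')['im']
cv2.imwrite('pics/c31.png',np.hstack([cv2.resize(a[240:384,260:430,::-1],(400,340),interpolation=cv2.INTER_CUBIC),cv2.resize(im[150:290,60:235,::-1],(400,340),interpolation=cv2.INTER_CUBIC)]))
E
```

```text
58.675 [ 0.4583 -0.2054  0.0467] [178.9019  -0.2909 170.0264] [-24.658    0.2277 -17.7928  72.5394   0.9885 -14.6865] [-3.3712  1.5189  4.202 ] 0.01096378521670875
```

View pics/c31.png

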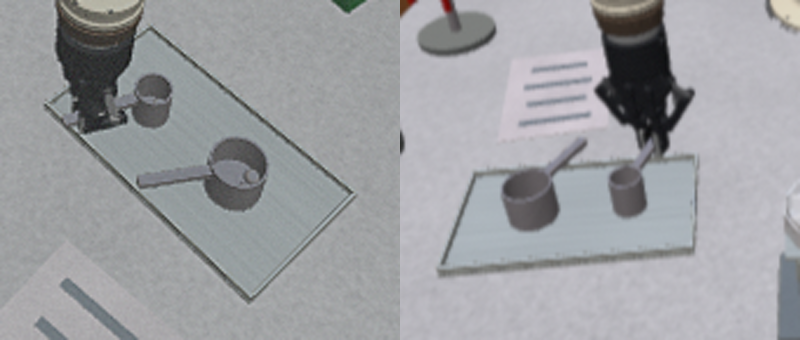

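Both cups stand on the tray. I'll release, rise and look down into them.

Emit:
servo_tool:
  steps:
    - {"x": 0, "y": 0, "z": 0, "yaw": 0}
    - {"x": 0, "y": 0, "z": 0, "yaw": 0}
    - {"x": 0, "y": 0, "z": 0, "yaw": 0}
    - {"x": -2, "y": 0, "z": 20, "yaw": 0}
    - {"x": -10, "y": 0, "z": 60, "yaw": 0}
    - {"x": -10, "y": 0, "z": 110, "yaw": 0}
    - {"x": 10, "y": -10, "z": 160, "yaw": 0}
    - {"x": 30, "y": -30, "z": 200, "yaw": 0}
    - {"x": 55, "y": -55, "z": 230, "yaw": 0}
    - {"x": 80, "y": -75, "z": 250, "yaw": 0}
    - {"x": 95, "y": -80, "z": 250, "yaw": 0}
    - {"x": 95, "y": -80, "z": 250, "yaw": 0}
  grip: 36

```text
time: 60.32
ee_pos: [0.5539, -0.2857, 0.2952]
tcp_rot: [178.9, -0.4, 170.0]
wrist_force: [-0.6, -0.4, -0.5]
opening: 0.0362
```

```bash
python3 snap.py 32; python3 - <<'E'
from h import *
b=np.load('pics/w32.npz')['im']
cv2.imwrite('pics/c32.png',cv2.resize(b[60:260,130:390,::-1],(780,600),interpolation=cv2.INTER_CUBIC))
E
```

```text
60.325 [ 0.5539 -0.2857  0.2952] [178.8769  -0.3947 170.0227] [-27.6887  17.7567  29.665  102.626    0.9498 -17.7134] [-0.585  -0.3827 -0.4564] 0.036181756293704306
```

View pics/c32.png

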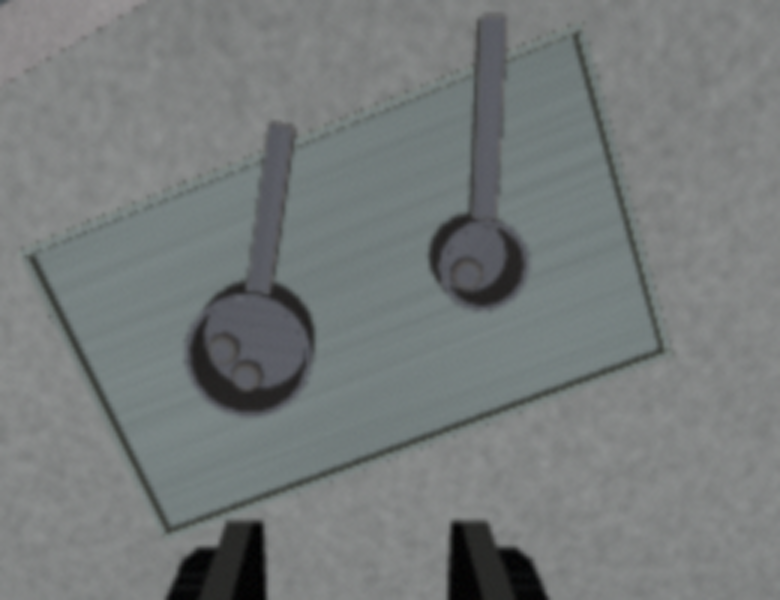

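Looking down, the wide cup holds two balls and the narrow cup one. Now I'll go back to the gate post.

Emit:
servo_tool:
  steps:
    - {"x": -5, "y": 25, "z": 0, "yaw": -3}
    - {"x": -14, "y": 60, "z": 0, "yaw": -6}
    - {"x": -14, "y": 95, "z": 0, "yaw": -9}
    - {"x": -14, "y": 130, "z": 0, "yaw": -12}
    - {"x": -14, "y": 165, "z": 0, "yaw": -16}
    - {"x": -14, "y": 200, "z": 0, "yaw": -20}
    - {"x": -14, "y": 235, "z": 0, "yaw": -24}
    - {"x": -14, "y": 270, "z": 0, "yaw": -28}
    - {"x": -14, "y": 305, "z": 0, "yaw": -32}
    - {"x": -14, "y": 330, "z": -20, "yaw": -35}
    - {"x": -14, "y": 339, "z": -40, "yaw": -35}
    - {"x": -14, "y": 339, "z": -40, "yaw": -35}

```text
time: 61.92
ee_pos: [0.5374, 0.0543, 0.2548]
tcp_rot: [179.0, -0.5, 135.1]
wrist_force: [0.3, -0.1, 0.7]
opening: 0.0358
```

```bash
python3 snap.py 33;  python3 - <<'E'
from h import *
z=np.load('pics/w33.npz'); im=z['im']; d=z['d']; c=cam('wrist',dict(ee_pos=z['p'],tcp_rot=z['r'])); P=cloud(c,d)*1000
m=(P[...,2]>160)&(P[...,2]<176)&(np.hypot(P[...,0]-540,P[...,1]-53)<25); q=P[m]; print(len(q),np.median(q,0),q.min(0),q.max(0))
E
```

```text
61.925 [0.5374 0.0543 0.2548] [178.9821  -0.4629 135.112 ] [ 5.2812  3.1654  8.3213 94.6706  1.0074 50.1776] [ 0.3472 -0.135   0.7178] 0.03577014244269503
255 [538.08010014  54.15095104 170.26200887] [532.38456406  46.39120239 160.10597447] [545.56373629  59.91252538 172.87208619]
```

View pics/ws33.png

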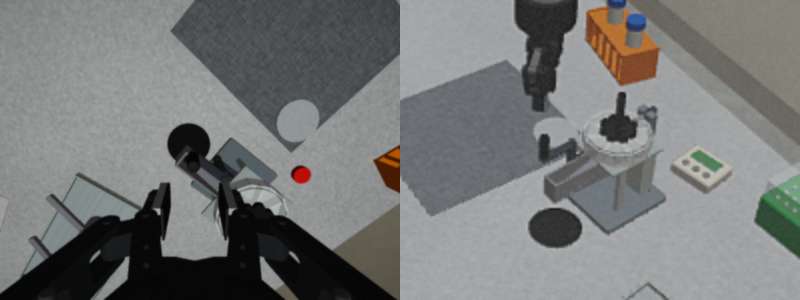

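Emit:
servo_tool:
  steps:
    - {"x": 1, "y": -1, "z": -40, "yaw": 0}
    - {"x": 1, "y": -1, "z": -75, "yaw": 0}
    - {"x": 1, "y": -1, "z": -90, "yaw": 0}
    - {"x": 1, "y": -1, "z": -90, "yaw": 0}

```text
time: 62.52
ee_pos: [0.5392, 0.0522, 0.167]
tcp_rot: [178.9, -0.4, 135.0]
wrist_force: [0.1, 0.4, 0.3]
opening: 0.0359
```

Emit:
servo_tool:
  steps:
    - {"x": 0, "y": 0, "z": 0, "yaw": 0}
    - {"x": 0, "y": 0, "z": 0, "yaw": 0}
    - {"x": 0, "y": 0, "z": 0, "yaw": 0}
    - {"x": 0, "y": 0, "z": 0, "yaw": 0}
    - {"x": 0, "y": 0, "z": 0, "yaw": 0}
  grip: 10
  grip_force: 20

```text
time: 63.15
ee_pos: [0.54, 0.0522, 0.1688]
tcp_rot: [178.7, -0.2, 135.0]
wrist_force: [1.0, 0.9, 6.6]
opening: 0.0133
```

Emit:
servo_tool:
  steps:
    - {"x": -0.3, "y": 6.5, "z": 0, "yaw": 0}
    - {"x": 0.1, "y": 13, "z": 0, "yaw": 0}
    - {"x": 1.5, "y": 19.5, "z": 0, "yaw": 0}
    - {"x": 3.6, "y": 25.5, "z": 0, "yaw": 0}
    - {"x": 6.6, "y": 31.5, "z": 0, "yaw": 0}
    - {"x": 10.2, "y": 36.8, "z": 0, "yaw": 0}
    - {"x": 14.5, "y": 41.6, "z": 0, "yaw": 0}
    - {"x": 19.5, "y": 45.9, "z": 0, "yaw": 0}
    - {"x": 25, "y": 49.5, "z": 0, "yaw": 0}
    - {"x": 30.9, "y": 52.3, "z": 0, "yaw": 0}
    - {"x": 37, "y": 54.4, "z": 0, "yaw": 0}
    - {"x": 37, "y": 54.4, "z": 0, "yaw": 0}

```text
time: 64.65
ee_pos: [0.5779, 0.1066, 0.1688]
tcp_rot: [178.7, -0.2, 135.0]
wrist_force: [1.5, -4.6, -0.5]
opening: 0.0128
```

```bash
python3 st.py
```

```text
64.65 [0.5779 0.1066 0.1688] [178.7324  -0.1938 135.0024] [10.0522  8.3475  4.4104 85.1349  0.885  55.0591] [ 1.5428 -4.5613 -0.4737] 0.012833055569498425 toolz [ 0.0133  0.018  -0.9997]
```

Emit:
servo_tool:
  steps:
    - {"x": 3, "y": 0.7, "z": 0, "yaw": 0}
    - {"x": 6, "y": 1.1, "z": 0, "yaw": 0}
    - {"x": 8, "y": 1.2, "z": 0, "yaw": 0}
    - {"x": 8, "y": 1.2, "z": 0, "yaw": 0}

```text
time: 65.15
ee_pos: [0.5849, 0.1073, 0.1687]
tcp_rot: [178.9, -0.3, 135.0]
wrist_force: [-8.8, -6.2, 4.7]
opening: 0.0133
```

Emit:
servo_tool:
  steps:
    - {"x": 2, "y": 0, "z": 0, "yaw": 0}
    - {"x": 4, "y": 0, "z": 0, "yaw": 0}
    - {"x": 4, "y": 0, "z": 0, "yaw": 0}

```text
time: 65.53
ee_pos: [0.5853, 0.1073, 0.1687]
tcp_rot: [179.2, -0.6, 135.0]
wrist_force: [-24.0, -5.3, 10.0]
opening: 0.0133
```

```bash
python3 st.py
```

```text
65.525 [0.5853 0.1073 0.1687] [179.2261  -0.5943 135.0099] [ 9.979   9.9997  6.2619 85.9696  0.9308 54.9755] [-23.9557  -5.2951  10.0442] 0.013263646546889185 toolz [ 0.0022  0.0169 -0.9999]
```

The post stalls at (585, 107) with 24 N of reaction, so the gate is at its closed stop. I'll release and inspect.

Emit:
servo_tool:
  steps:
    - {"x": 0, "y": 0, "z": 0, "yaw": 0}
    - {"x": 0, "y": 0, "z": 0, "yaw": 0}
    - {"x": 0, "y": 0, "z": 0, "yaw": 0}
    - {"x": 0, "y": 0, "z": 40, "yaw": 0}
    - {"x": 0, "y": -10, "z": 90, "yaw": 0}
    - {"x": -20, "y": -60, "z": 95, "yaw": 0}
    - {"x": -20, "y": -60, "z": 95, "yaw": 0}
  grip: 40

```text
time: 66.4
ee_pos: [0.5653, 0.0453, 0.2653]
tcp_rot: [179.1, -0.5, 134.9]
wrist_force: [0.1, 0.2, -0.2]
opening: 0.0401
```

```bash
python3 snap.py 34;  python3 - <<'E'
from h import *
z=np.load('pics/w34.npz'); im=z['im']; d=z['d']; c=cam('wrist',dict(ee_pos=z['p'],tcp_rot=z['r'])); P=cloud(c,d)*1000
m=(P[...,2]>160)&(P[...,2]<176)&(np.hypot(P[...,0]-585,P[...,1]-107)<25); q=P[m]; print(len(q),np.median(q,0),q.min(0),q.max(0))
s,_,_=save('scene','y34')
cv2.imwrite('pics/c34.png',np.hstack([cv2.resize(im[60:260,140:400,::-1],(400,308),interpolation=cv2.INTER_CUBIC),cv2.resize(s[160:320,60:420,::-1],(400,308),interpolation=cv2.INTER_CUBIC)]))
E
```

```text
66.4 [0.5653 0.0453 0.2653] [179.1101  -0.4799 134.8686] [ 4.1457  7.3037 13.9459 96.2807  0.9442 49.2838] [ 0.06    0.2122 -0.2215] 0.04010608428547782
260 [581.51609674 108.02679093 170.17024302] [575.98091682 101.65964177 160.0077944 ] [589.65831667 115.08486279 172.39688188]
```

View pics/c34.png

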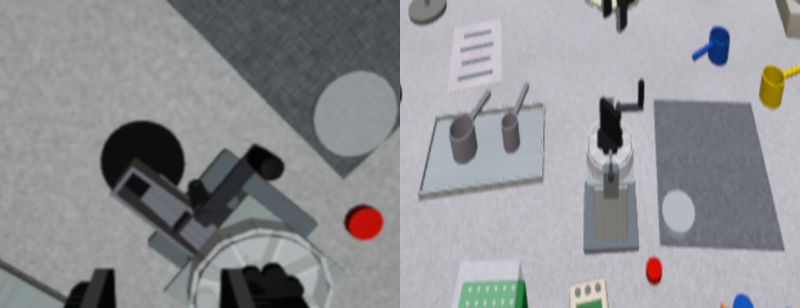

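View pics/s34.png

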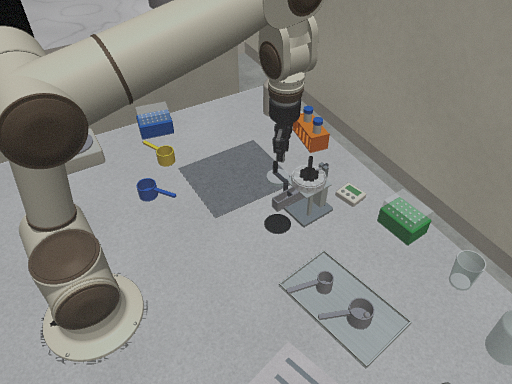

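The chord between the open and closed post positions is 70.4 mm, against 70.7 mm for exactly 90°, so the gate went from stop to stop. The cups, cap and bench all look right, and the gripper is clear.

```bash
python3 -c "
from workcell import job_done
print(job_done())"
```

```text
the job is handed in; nothing more can be done
None
```

The job is done and handed in at about 66 s of the 210 s allowed; hand-in gives no verdict.

I opened the gate to its stop and loaded the two cups on the mat: the wide one with two clicks and two balls, the narrow one with one click and one ball. Both stand upright on the tray, and the gate is closed to its stop.

**Last checks:**
- **Balls:** a top-down wrist view showed two balls in the wide cup and one in the narrow cup. I saw no stray balls.
- **Gate:** the post moved 70.4 mm between its open and closed positions, against 70.7 mm for exactly 90°. I felt about 24 N against each stop.
- **Surroundings:** the red cap and the blue and yellow cups look undisturbed, and the gripper was clear of everything. I saw no sign of a cup being knocked aside.

**Disagreements and mishaps:**
- **First gate swing:** it turned only about 79°, so the gate seems to have started roughly 10° from fully closed. My planned arc overshot the stop and the wrist force rose to about 45 N, under the 120 N limit.
- **Wrist limit:** early on I turned the wrist into its joint limit. The arm swung off with a 26° tilt, high above the bench; I levelled it again without contact.
- **Camera mismatch:** the scene camera put the wide cup about 7 mm from the wrist camera's reading. I used the wrist camera, which agreed with the first grasp.

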